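Change over the jars in the sample shaker and set it going

ROBOT

A 6-joint arm with a two-finger parallel gripper is mounted at the origin on the work surface. World frame = base frame: x ahead of the robot, y to its left, z up, the work surface at z = 0. Lengths are in m, angles in rad, forces in N, time in s.
With the tool pointing down it reaches from about 0.425 to 0.925 m from the base axis. Payload 12.5 kg.
Tool frame: the origin (TCP) lies at the very end of the fingers, on their centre line; the grasp point (between the pads) lies 19 mm behind it (r.tcp_to_grasp is the distance from the TCP to the grasp point, in m); z points along the fingers, y is the line along which they close (so a half turn about z gives the same grasp; the last joint's range is limited). The gripper opens to 85 mm and grips with 20 to 120 N. Pads are 22 mm wide; open, the fingers measure 114 mm over their backs; the gripper's body (76 mm by 85 mm) begins 54 mm behind the grasp point. The pads swing forward as they close: fully open they stand 13 mm farther back than shut.
Start: joints at [1.175, 0.491, 1.559, -0, 1.092, -0.106], TCP at [0.179, 0.599, 0.231] pointing down, gripper open.
Joint ranges: [-3.1, 3.1], [-0.84, 2.19], [0.05, 2.79], [-1.13, 4.28], [0.06, 2.93], [-2.69, 2.69]. Speed limits (rad/s): [2.22, 2.22, 2.79, 3.14, 3.14, 3.14].

INTERFACE

Orientations are given as a 3x3 rotation matrix whose columns are the frame's x, y, z axes.
In Python, from workcell import sense, imaging, job_done, r gives the robot as it stands.
- The arm moves only by the tool step_arm, never from a script. Its argument "moves" is a list of rows, each a list of 3 entries, a list of its own where there are three numbers: the shift along the world's x, y, z scaled (see below), then the turn about the world's z scaled (see below), then the opening, from 0 (shut) to 1 (fully open). In form: [[[tx, ty, tz], twist, grip], ...]. A call has exactly 10 rows; each row shifts and turns the commanded pose from where the row before left it; what a row does not reach is not made up. The controller multiplies each number of a shift by 0.25 m and each number of a turn by 60 degrees. A row lasts 1/10 s, in which the tool goes at most 50 mm and 8.59 degrees, less where a joint would pass 70% of its speed; a pose out of reach is approached as far as the arm can. A call with a number of a shift or a turn outside -1 to 1 is refused whole. A call with a gripper value outside its range is refused whole. The fingers move at their own pace and stop on an object; "force" is the grip in N (left out, the last holds). Time passes only in rows, so rows that do not move let the fingers close, or fill a call up. It gives the time, the measured TCP pose, the force, the opening and the grip force at its end, in the units of the state.
- sense(): the state, without advancing time (a new reading comes with each control period).
- imaging.camera(name): name is "scene" or "side" or "wrist"; returns the picture (420x560x3 uint8, red, green, blue); there is no depth.
- imaging.camera_params(name): a dict with "camera_matrix" (3x3 intrinsics, pixels), "rvec" (rotation vector, rad) and "tvec" (3), from world to camera coordinates, as OpenCV has them. Camera axes: x right, y down, z forward; pixel columns grow to the right and rows downward; lengths in m; the calibration is good to about 2 mm. A picture is of the moment at which its call begins: read the wrist's pose just before it. camera_params takes no time and is no camera call; for the wrist camera it gives the pose at the moment of the call.
- job_done(): hands the job in; it is judged then, once.
The state is a dict: "t": time; "joints": joint angles; "joint_vel": joint speeds; "effort": joint torques, N m; "tcp_pos": TCP position; "eef_rot": TCP orientation; "wrist_force": force on the tool from outside, world axes, zero at the start; "ft_torque": the same for the moment, N m; "width": finger opening in m; "grip_force": force on a finger pad.
Only numpy, scipy, OpenCV 4.12 (cv2) and the standard library are available. Lean on these libraries where they do the work, as an engineer would, in place of code of your own. Each camera call takes 0.05 s, during which the arm holds its last target. There are 200 camera calls.

TASK

The shaker has finished its run: swing its clamp lever right back to its stop, stand the shaken jars from its sockets in free pockets of the white rack, and load every jar waiting in the plywood carrier into the sockets, each pushed fully home. Then swing the clamp lever shut onto the caps and press the start button. Leave the jars already filed in the rack and everything else on the bench alone.

Things in the scene. Friction and masses are not known exactly. Their poses are not given: they have to be found in the camera images.
- shaker: fixed sample-jar shaker: grey base 180 (x) x 335 (y -205 to +130), top 70 above the bench, with an aluminium socket block 66 x 190, top 105 above the bench, three sockets in a row along y. Origin on the bench below the middle socket; x points from the row away from the robot to the lever's hinge, z up. Hinge posts 24 x 10 at x = +60, y = +-118, up to 136 high
- lever (a joint): clamp lever in rad, a steel bail hinged about a line along the shaker's y at x = +60, 125 above the bench. Arms at y = +-107 carry a 20 wide hold-down bar 60 from the hinge and, at their end, the grip rod. 0 = shut, the bar on the caps of seated jars (-0.03 with none below); grows as the rod swings up and back to the stop at 2.4. Stiff: stays where left, about 2 to 5 N at the rod
- lever_rod (a point): middle of the lever's round grip rod: 12 diameter, along the shaker's y, free for 100 each side; 110 from the hinge line. In the shaker's frame at lever 0: x = -48, 146.5 above the bench; at 2.4: x = +154, 182 above the bench. 38 from the rod's centre to the edge of the hold-down bar. From about lever 2.2 the gripper has room over the jars
- socket_0 (a point): centre of the floor of the first socket (shaker y = -60): round hole 42 diameter, 24 deep, floor 81 above the bench. A seated jar's origin lies here and it stands 36 out of the block
- socket_1 (a point): the same for the middle socket (shaker y = 0)
- socket_2 (a point): the same for the last socket (shaker y = +60)
- start (a joint): start button of the shaker, a round green push button 26 diameter on the base beside the block (shaker x = -45, y = -163), its top face 88 above the bench when up. Value in m: 0 = up, 0.006 = fully pressed (5 N); springs back
- rack: white plastic rack for finished samples, fixed: 246 (its x) x 62 x 28 tall, four square pockets in a row along its x, 60 apart. Origin at the centre of its underside
- pocket_0 (a point): centre of the floor of the rack's first pocket (rack x = -90): 44 square, 22 deep, floor 6 above the bench; a jar standing in it has its origin within about 3 of here
- pocket_1 (a point): centre of the floor of the rack's second pocket (rack x = -30): 44 square, 22 deep, floor 6 above the bench; a jar standing in it has its origin within about 3 of here
- pocket_2 (a point): centre of the floor of the rack's third pocket (rack x = 30): 44 square, 22 deep, floor 6 above the bench; a jar standing in it has its origin within about 3 of here
- pocket_3 (a point): centre of the floor of the rack's last pocket (rack x = 90): 44 square, 22 deep, floor 6 above the bench; a jar standing in it has its origin within about 3 of here
- carrier: loose plywood carrier block at the robot's right, 196 (its x) x 70 x 28 tall, 0.5 kg, in which the waiting samples came: three square pockets like the rack's in a row along its x, floors 6 above its underside. Origin at the centre of its underside
- shaken_0: amber sample jar with a black ribbed screw cap, like all the others: body 38 diameter up to 44 high, cap 34 diameter, 60 tall in all, about 70 g; origin at the centre of its underside, z up its axis. A sample that has been shaken: if present, it stands in socket_0 at the start
- shaken_1: amber sample jar with a black ribbed screw cap, like all the others: body 38 diameter up to 44 high, cap 34 diameter, 60 tall in all, about 70 g; origin at the centre of its underside, z up its axis. A sample that has been shaken: if present, it stands in socket_1 at the start
- shaken_2: amber sample jar with a black ribbed screw cap, like all the others: body 38 diameter up to 44 high, cap 34 diameter, 60 tall in all, about 70 g; origin at the centre of its underside, z up its axis. A sample that has been shaken: if present, it stands in socket_2 at the start
- waiting_0: amber sample jar with a black ribbed screw cap, like all the others: body 38 diameter up to 44 high, cap 34 diameter, 60 tall in all, about 70 g; origin at the centre of its underside, z up its axis. A sample waiting to be shaken: if present, it stands in a pocket of the carrier (its x = -62) at the start
- waiting_1: amber sample jar with a black ribbed screw cap, like all the others: body 38 diameter up to 44 high, cap 34 diameter, 60 tall in all, about 70 g; origin at the centre of its underside, z up its axis. A sample waiting to be shaken: if present, it stands in a pocket of the carrier (its x = 0) at the start
- waiting_2: amber sample jar with a black ribbed screw cap, like all the others: body 38 diameter up to 44 high, cap 34 diameter, 60 tall in all, about 70 g; origin at the centre of its underside, z up its axis. A sample waiting to be shaken: if present, it stands in a pocket of the carrier (its x = 62) at the start
- filed_0: amber sample jar with a black ribbed screw cap, like all the others: body 38 diameter up to 44 high, cap 34 diameter, 60 tall in all, about 70 g; origin at the centre of its underside, z up its axis. A sample already filed: if present, it stands in pocket_0 of the rack and stays there
- filed_1: amber sample jar with a black ribbed screw cap, like all the others: body 38 diameter up to 44 high, cap 34 diameter, 60 tall in all, about 70 g; origin at the centre of its underside, z up its axis. A sample already filed: if present, it stands in pocket_1 of the rack and stays there
- filed_3: amber sample jar with a black ribbed screw cap, like all the others: body 38 diameter up to 44 high, cap 34 diameter, 60 tall in all, about 70 g; origin at the centre of its underside, z up its axis. A sample already filed: if present, it stands in pocket_3 of the rack and stays there
- beaker: glass beaker, 60 diameter, 75 tall; origin at the centre of its underside. Bystander
- indicator: small clear bottle with a white cap, 30 diameter, 70 tall; origin at the centre of its underside. Bystander
Mind the look-alikes: they are no part of the job. What is shaped like the shaken_1 but green is not meant.

How it is judged:
By the outcome, as a careful person would: the job done as asked, in the order asked, and still so for the second after the job is handed in, with the robot touching nothing.
Of shaken_0, shaken_1, shaken_2 only 2 to 3 are there at a start; the rules pass over those that are not, and their reading is None.
Of waiting_0, waiting_1, waiting_2 only 2 to 3 are there at a start; the rules pass over those that are not, and their reading is None.
Of filed_0, filed_1, filed_3 only 1 to 1 are there at a start; the rules pass over those that are not, and their reading is None.
At some moment in a run one of carrier may be knocked a few centimetres aside while the robot is not near it.
Once in a run the grip may slacken for a moment while it holds something.
It also fails if it takes over 208 s, if anything falls off the work surface, if the arm or the gripper's body presses on something with over 40 N, if the wrist force passes 120 N, or if a joint passes its speed limit or range.

## Working session

There is one attempt and no reset: what is moved stays moved. The work goes in short steps, Python scripts to look and compute and a tool call to move; the robot and the scene stay as the last step left them, time stands still between calls to the robot, and variables do not carry over. Pictures are saved under pics/ and viewed, at most 14 in all, crops included, and the job is handed in when it is done.

Besides the shell and the picture viewer there is one more tool, called as a command line: name --argument value ..., lists and objects as JSON in quotes. step_arm: Moves the arm, as the interface text tells. Its arguments: {"type":"object","properties":{"moves":{"type":"array"},"force":{"type":"number"}},"required":["moves"]}

```bash
ls; mkdir -p pics; cat > h.py <<'E'
import numpy as np, cv2
from workcell import sense, imaging, r
def snap(n,f=None):
    p=imaging.camera_params(n); im=imaging.camera(n)
    if f: cv2.imwrite('pics/'+f,cv2.cvtColor(im,cv2.COLOR_RGB2BGR))
    return im,p
def par(p):
    K=np.array(p['camera_matrix'],float);R=cv2.Rodrigues(np.array(p['rvec'],float))[0];t=np.array(p['tvec'],float).ravel();return K,R,t
def ray(p,uv):
    K,R,t=par(p);d=R.T@np.linalg.solve(K,[uv[0],uv[1],1.]);return -R.T@t,d/np.linalg.norm(d)
def onz(p,uv,z):
    c,d=ray(p,uv);return c+d*(z-c[2])/d[2]
def proj(p,X):
    K,R,t=par(p);q=K@(R@np.asarray(X,float)+t);return q[:2]/q[2]
def tri(obs):
    A=np.zeros((3,3));b=np.zeros(3)
    for p,uv in obs:
        c,d=ray(p,uv);M=np.eye(3)-np.outer(d,d);A+=M;b+=M@c
    return np.linalg.solve(A,b)
E
python3 - <<'E'
from h import *
s=sense();print(s['t'],s['tcp_pos'],s['eef_rot'],s['width'],s['wrist_force'])
a,p=snap('scene','scene0.png');b,q=snap('side','side0.png');snap('wrist','wrist0.png')
for x in(p,q):print(par(x)[0],ray(x,(280,210)))
E
```

```text
pics
0.0 [0.17847556 0.59872651 0.23070145] [[-9.58301540e-01  2.85758530e-01 -4.70502524e-04]
 [ 2.85758882e-01  9.58300939e-01 -1.08215770e-03]
 [ 1.41647218e-04 -1.17148366e-03 -9.99999304e-01]] 0.08528432808089043 [-0.83074042 -0.18591981 -0.19544313]
[[424.44377568   0.         272.96784218]
 [  0.         424.44377568 204.9685418 ]
 [  0.           0.           1.        ]] (array([ 1.18697209, -0.56530114,  0.74589403]), array([-0.57605814,  0.49889166, -0.64750608]))
[[387.63170558   0.         289.83074795]
 [  0.         387.63170558 212.33176855]
 [  0.           0.           1.        ]] (array([0.28451844, 0.43800523, 0.74985904]), array([ 0.37461887, -0.54936525, -0.74689927]))
```

View pics/scene0.png

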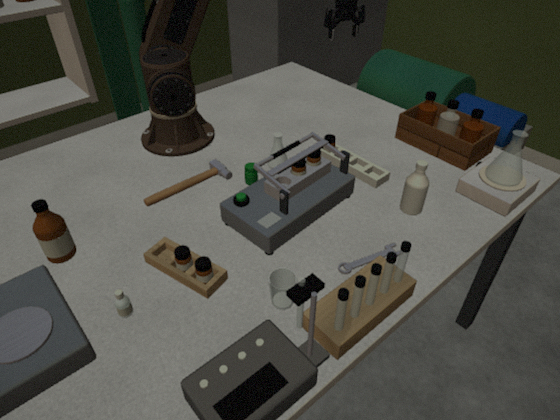

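View pics/side0.png

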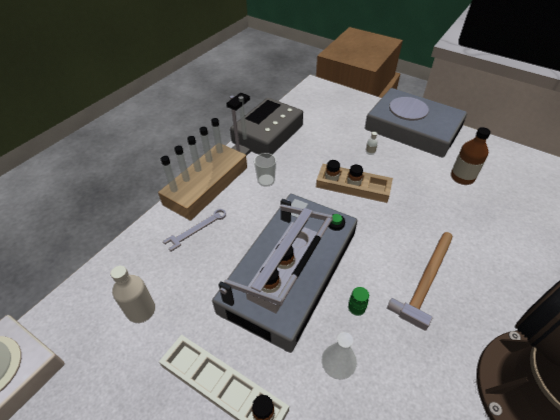

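The scene picture shows the shaker at (290,190) with its button at (241,199), the carrier with two jars (caps at 182,256 and 203,267), and the rack with one jar (330,142). The green jar at (251,173) is the look-alike and is not meant. The side picture agrees: button (337,220), carrier caps (333,168) and (356,172), rack jar (263,405). I'll enlarge the shaker next.

```bash
python3 - <<'E'
import cv2,numpy as np
a=cv2.imread('pics/scene0.png');b=cv2.imread('pics/side0.png')
A=cv2.resize(a[120:260,210:400],None,fx=4,fy=4,interpolation=cv2.INTER_CUBIC);cv2.imwrite('pics/cropA.png',np.clip(A*1.3,0,255))
B=cv2.resize(b[190:350,205:365],None,fx=3.7,fy=3.7,interpolation=cv2.INTER_CUBIC);cv2.imwrite('pics/cropB.png',np.clip(B*1.3,0,255))
E
```

```text
[ WARN:0@0.033] global loadsave.cpp:1063 imwrite_ Unsupported depth image for selected encoder is fallbacked to CV_8U.
```

View pics/cropA.png

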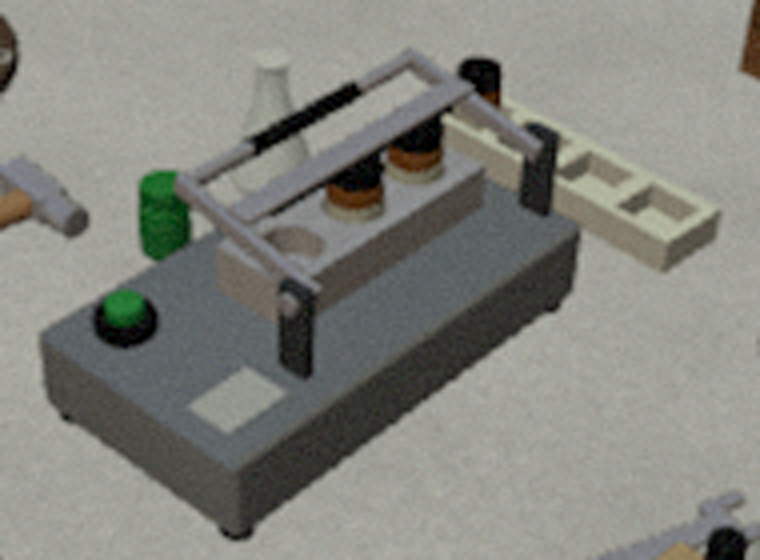

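View pics/cropB.png

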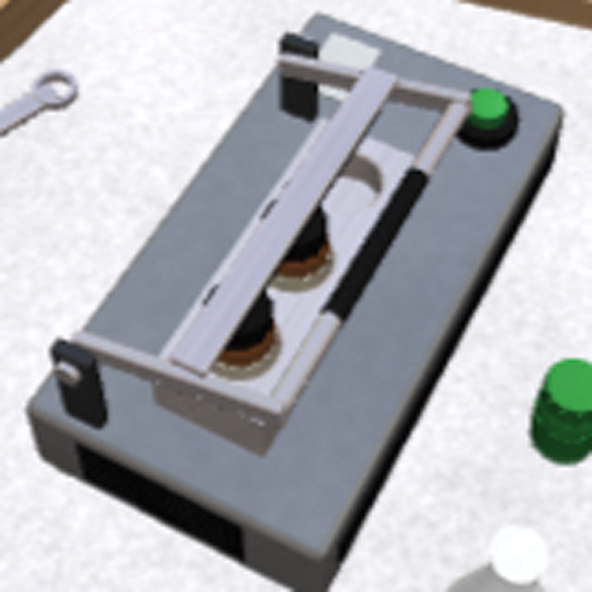

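The enlarged views show socket_0 empty and jars in sockets 1 and 2, both with their caps under the bar. The green jar at crop B (565,410) is the look-alike. Next I triangulate the landmarks.

```bash
cat > m1.py <<'E'
from h import *
p=imaging.camera_params('scene');q=imaging.camera_params('side')
A=lambda x,y:(210+x/4,120+y/4); B=lambda x,y:(205+x/3.7,190+y/3.7)
for n,a,b in [('c--',A(42,340),B(562,110)),('c+-',A(235,465),B(320,15)),('c++',A(578,232),B(30,412)),('but',A(127,305),B(490,104)),('rod-',A(185,185),B(468,105)),('rod+',A(410,57),B(280,408)),('grip-',A(255,142),B(420,175)),('grip+',A(355,90),B(333,315)),
 ('wcapA',(182,252),(333,165)),('wcapB',(203,263),(356,168)),('filed',A(480,67),(263,400))]:
    print(n,tri([(p,a),(q,b)]).round(4), onz(p,a,.07).round(3),onz(q,b,.07).round(3))
E
python3 m1.py; python3 - <<'E'
import cv2
a=cv2.imread('pics/scene0.png');b=cv2.imread('pics/side0.png')
import numpy as np
A=cv2.resize(a[230:300,135:235],None,fx=4,fy=4,interpolation=cv2.INTER_CUBIC)
A2=cv2.resize(a[125:195,310:410],None,fx=4,fy=4,interpolation=cv2.INTER_CUBIC)
B=cv2.resize(b[145:215,305:405],None,fx=4,fy=4,interpolation=cv2.INTER_CUBIC)
B2=cv2.resize(b[330:420,155:295],None,fx=400/140,fy=400/140,interpolation=cv2.INTER_CUBIC)[:280]
o=np.zeros((560,800,3),np.uint8);o[:280,:400]=A;o[:280,400:]=B;o[280:,:400]=A2;o[280:280+B2.shape[0],400:]=B2
cv2.imwrite('pics/m.png',o)
E
```

```text
c-- [ 0.4636 -0.1396  0.0616] [ 0.474 -0.144  0.07 ] [ 0.461 -0.134  0.07 ]
c+- [ 0.6341 -0.1229  0.0657] [ 0.639 -0.125  0.07 ] [ 0.631 -0.121  0.07 ]
c++ [0.608  0.2038 0.0608] [0.616 0.194 0.07 ] [0.603 0.206 0.07 ]
but [ 0.4965 -0.0968  0.0878] [ 0.48  -0.083  0.07 ] [ 0.501 -0.113  0.07 ]
rod- [ 0.4872 -0.0406  0.1481] [0.399 0.029 0.07 ] [ 0.512 -0.105  0.07 ]
rod+ [0.4709 0.1705 0.1501] [0.377 0.271 0.07 ] [0.494 0.133 0.07 ]
grip- [0.4839 0.0191 0.1525] [0.389 0.102 0.07 ] [ 0.509 -0.041  0.07 ]
grip+ [0.477  0.1139 0.1493] [0.384 0.205 0.07 ] [0.501 0.07  0.07 ]
wcapA [ 0.582  -0.2908  0.0745] [ 0.552 -0.302  0.07 ] [ 0.597 -0.269  0.07 ]
wcapB [ 0.5644 -0.2877  0.049 ] [ 0.61  -0.285  0.07 ] [ 0.541 -0.292  0.07 ]
filed [0.42   0.301  0.0687] [0.423 0.301 0.07 ] [0.418 0.3   0.07 ]
```

View pics/m.png

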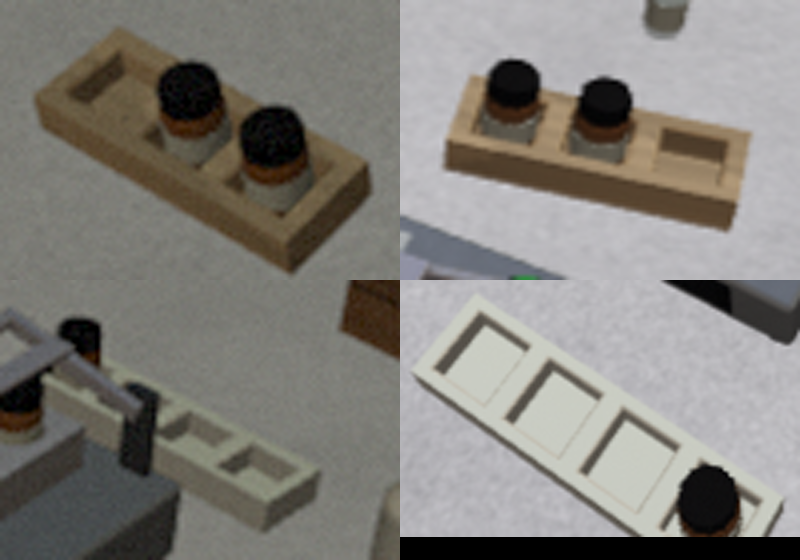

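The top crops show the carrier with its middle and far (+x) pockets filled and the pocket nearest the robot empty. The bottom crops show the rack with one jar in the pocket nearest the robot and three pockets free. Next I work out poses with the matches corrected.

```bash
cat > m2.py <<'E'
from h import *
p=imaging.camera_params('scene');q=imaging.camera_params('side')
a=lambda x,y:(135+x/4,230+y/4); b=lambda x,y:(305+(x-400)/4,145+y/4)
c=lambda x,y:(310+x/4,125+(y-280)/4); d=lambda x,y:(155+(x-400)/2.857,330+(y-280)/2.857)
for n,u,v in [('capmid',a(190,80),b(605,98)),('capfar',a(272,125),b(514,80)),
 ('k1',a(37,100),b(748,133)),('k2',a(122,30),b(733,203)),('k3',a(293,240),b(472,80)),('k4',a(370,165),b(447,145)),
 ('r1',c(262,507),d(480,293)),('r2',c(322,472),d(415,365))]:
    print(n,tri([(p,u),(q,v)]).round(4), onz(p,u,.028).round(3)[:2],onz(q,v,.028).round(3)[:2])
print('r3',onz(q,d(783,500),.028), 'pockets side floor', [onz(q,d(*x),.028).round(4)[:2] for x in [(483,312),(530,350),(484,405),(437,368)]])
E
python3 m2.py
```

```text
capmid [ 0.5405 -0.2948  0.0625] [ 0.508 -0.281] [ 0.553 -0.332]
capfar [ 0.5991 -0.2784  0.062 ] [ 0.57  -0.264] [ 0.615 -0.314]
k1 [ 0.4584 -0.3565  0.024 ] [ 0.464 -0.357] [ 0.457 -0.353]
k2 [ 0.4403 -0.2895  0.0248] [ 0.444 -0.291] [ 0.439 -0.287]
k3 [ 0.6424 -0.3005  0.0235] [ 0.648 -0.301] [ 0.639 -0.298]
k4 [ 0.625  -0.2369  0.0216] [ 0.631 -0.239] [ 0.621 -0.232]
r1 [0.6278 0.2777 0.0232] [0.632 0.272] [0.625 0.279]
r2 [0.63   0.3388 0.0259] [0.633 0.338] [0.627 0.338]
r3 [0.38246173 0.27645237 0.028     ] pockets side floor [array([0.6144, 0.2873]), array([0.5709, 0.2898]), array([0.5719, 0.3322]), array([0.6136, 0.3313])]
```

step_arm --moves '[[[0.06, -0.107, 0], -0.0573, 0.4], [[0.06, -0.107, 0], -0.0573, 0.4], [[0.06, -0.107, 0], -0.0573, 0.4], [[0.06, -0.107, 0], -0.0573, 0.4], [[0.06, -0.107, 0], -0.0573, 0.4], [[0.06, -0.107, 0], -0.0573, 0.4], [[0.06, -0.107, 0], -0.0573, 0.4], [[0.06, -0.107, 0], -0.0573, 0.4], [[0.06, -0.107, 0], -0.0573, 0.4], [[0.06, -0.107, 0], -0.0573, 0.4]]' --force 30

```text
t: 1.15
tcp_pos: [0.329, 0.3303, 0.2313]
eef_rot: [[-0.628, 0.778, 0.0], [0.778, 0.628, -0.0], [-0.0, -0.0, -1.0]]
wrist_force: [0.1, -0.2, 0.8]
width: 0.0343
grip_force: 0.0
```

step_arm --moves '[[[0.06, -0.107, 0], -0.0573, 0.4], [[0.06, -0.107, 0], -0.0573, 0.4], [[0.06, -0.107, 0], -0.0573, 0.4], [[0.06, -0.107, 0], -0.0573, 0.4], [[0.06, -0.107, 0], -0.0573, 0.4], [[0.06, -0.107, 0], -0.0573, 0.4], [[0.06, -0.107, 0], -0.0573, 0.4], [[0.06, -0.107, 0], -0.0573, 0.4], [[0.06, -0.107, 0], -0.0573, 0.4], [[0.06, -0.107, 0], -0.0573, 0.4]]'

```text
t: 2.15
tcp_pos: [0.479, 0.0627, 0.2312]
eef_rot: [[-0.078, 0.997, -0.0], [0.997, 0.078, 0.0], [0.0, -0.0, -1.0]]
wrist_force: [1.4, 1.2, 0.1]
width: 0.0338
grip_force: 0.0
```

```bash
python3 - <<'E'
from h import *
s=sense();print(s['t'],s['tcp_pos'],s['eef_rot'][:,1],s['width'],s['wrist_force'],s['joints'])
im,p=snap('wrist','w1.png');print(ray(p,(280,210)))
for X in [(.479,.065,.1465),(.527,.069,.141),(.522,.129,.141)]:print(proj(p,X))
E
```

```text
2.15 [0.47898275 0.06274466 0.23124959] [ 9.96931443e-01  7.82794840e-02 -1.40454890e-04] 0.03378087781236307 [1.36487837 1.16278365 0.11855069] [-6.60378845e-03  2.90224468e-01  1.89614258e+00  3.05867514e-05
  9.55368693e-01 -8.49810969e-02]
(array([0.47292663, 0.14371028, 0.37336305]), array([ 0.02711538, -0.31702685, -0.94802887]))
[278.99660209 214.1767328 ]
[353.0912051  211.06013544]
[358.9100779  115.86472183]
```

View pics/w1.png

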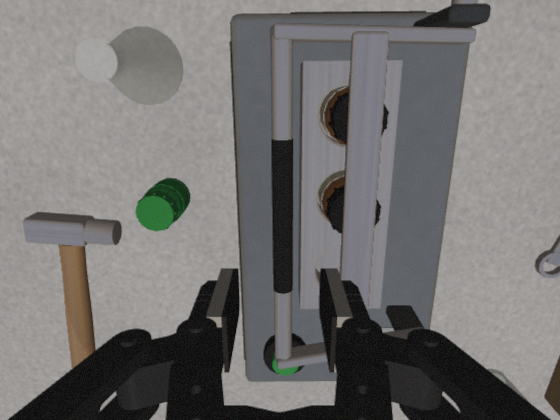

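The wrist view shows the rod at u≈283 between the fingers, with both caps at (352,207) and (356,118) close to where I predicted. I'm descending onto the rod.

step_arm --moves '[[[0.008, 0, -0.06], 0, 0.4], [[0, 0, -0.06], 0, 0.4], [[0, 0, -0.06], 0, 0.4], [[0, 0, -0.06], 0, 0.4], [[0, 0, -0.06], 0, 0.4], [[0, 0, -0.06], 0, 0.4], [[0, 0, -0.054], 0, 0.4], [[0, 0, 0], 0, 0.0], [[0, 0, 0], 0, 0], [[0, 0, 0], 0, 0]]' --force 30

```text
t: 3.2
tcp_pos: [0.4811, 0.064, 0.1282]
eef_rot: [[-0.081, 0.997, 0.001], [0.997, 0.081, 0.0], [-0.0, 0.001, -1.0]]
wrist_force: [4.7, 1.3, -6.7]
width: 0.0107
grip_force: 29.2
```

step_arm --moves '[[[0, 0, 0], 0, 0], [[0, 0, 0], 0, 0], [[0, 0, 0], 0, 0], [[0, 0, 0], 0, 0], [[0, 0, 0], 0, 0], [[0, 0, 0], 0, 0], [[0, 0, 0], 0, 0], [[0, 0, 0], 0, 0], [[0, 0, 0], 0, 0], [[0, 0, 0], 0, 0]]'

```text
t: 4.2
tcp_pos: [0.4811, 0.064, 0.1283]
eef_rot: [[-0.081, 0.997, 0.002], [0.997, 0.081, 0.0], [-0.0, 0.002, -1.0]]
wrist_force: [4.5, 2.1, -5.5]
width: 0.0108
grip_force: 29.3
```

```bash
python3 - <<'E'
import numpy as np
th0=np.arctan2(.0215,-.108);r=.11
c=np.array([.9968,.08])
# hinge-frame arc by 30 rows
th=th0-np.linspace(0,2.45,31)
x=r*np.cos(th);z=r*np.sin(th)
for i,(dx,dz) in enumerate(zip(np.diff(x),np.diff(z))):print(i,[round(dx*c[0]/.25,3),round(dx*c[1]/.25,3),round(dz/.25,3)])
E
```

```text
0 [np.float64(0.008), np.float64(0.001), np.float64(0.035)]
1 [np.float64(0.011), np.float64(0.001), np.float64(0.034)]
2 [np.float64(0.014), np.float64(0.001), np.float64(0.033)]
3 [np.float64(0.017), np.float64(0.001), np.float64(0.032)]
4 [np.float64(0.019), np.float64(0.002), np.float64(0.03)]
5 [np.float64(0.022), np.float64(0.002), np.float64(0.029)]
6 [np.float64(0.024), np.float64(0.002), np.float64(0.027)]
7 [np.float64(0.026), np.float64(0.002), np.float64(0.025)]
8 [np.float64(0.028), np.float64(0.002), np.float64(0.023)]
9 [np.float64(0.03), np.float64(0.002), np.float64(0.02)]
10 [np.float64(0.031), np.float64(0.002), np.float64(0.018)]
11 [np.float64(0.032), np.float64(0.003), np.float64(0.015)]
12 [np.float64(0.034), np.float64(0.003), np.float64(0.012)]
13 [np.float64(0.034), np.float64(0.003), np.float64(0.01)]
14 [np.float64(0.035), np.float64(0.003), np.float64(0.007)]
15 [np.float64(0.036), np.float64(0.003), np.float64(0.004)]
16 [np.float64(0.036), np.float64(0.003), np.float64(0.001)]
17 [np.float64(0.036), np.float64(0.003), np.float64(-0.002)]
18 [np.float64(0.035), np.float64(0.003), np.float64(-0.005)]
19 [np.float64(0.035), np.float64(0.003), np.float64(-0.008)]
20 [np.float64(0.034), np.float64(0.003), np.float64(-0.011)]
21 [np.float64(0.033), np.float64(0.003), np.float64(-0.013)]
22 [np.float64(0.032), np.float64(0.003), np.float64(-0.016)]
23 [np.float64(0.031), np.float64(0.002), np.float64(-0.019)]
24 [np.float64(0.029), np.float64(0.002), np.float64(-0.021)]
25 [np.float64(0.027), np.float64(0.002), np.float64(-0.023)]
26 [np.float64(0.025), np.float64(0.002), np.float64(-0.026)]
27 [np.float64(0.023), np.float64(0.002), np.float64(-0.027)]
28 [np.float64(0.021), np.float64(0.002), np.float64(-0.029)]
29 [np.float64(0.018), np.float64(0.001), np.float64(-0.031)]
```

The rod is gripped (width 10.8 mm). I'm swinging the lever in three calls and checking the force after each.

step_arm --moves '[[[0.008, 0.001, 0.035], 0, 0], [[0.011, 0.001, 0.034], 0, 0], [[0.014, 0.001, 0.033], 0, 0], [[0.017, 0.001, 0.032], 0, 0], [[0.019, 0.002, 0.03], 0, 0], [[0.022, 0.002, 0.029], 0, 0], [[0.024, 0.002, 0.027], 0, 0], [[0.026, 0.002, 0.025], 0, 0], [[0.028, 0.002, 0.023], 0, 0], [[0.03, 0.002, 0.02], 0, 0]]'

```text
t: 5.2
tcp_pos: [0.5293, 0.0682, 0.2005]
eef_rot: [[-0.081, 0.997, -0.003], [0.997, 0.081, 0.0], [0.0, -0.003, -1.0]]
wrist_force: [-9.4, 1.6, 3.4]
width: 0.0113
grip_force: 30.1
```

step_arm --moves '[[[0.031, 0.002, 0.018], 0, 0], [[0.032, 0.003, 0.015], 0, 0], [[0.034, 0.003, 0.012], 0, 0], [[0.034, 0.003, 0.01], 0, 0], [[0.035, 0.003, 0.007], 0, 0], [[0.036, 0.003, 0.004], 0, 0], [[0.036, 0.003, 0.001], 0, 0], [[0.036, 0.003, -0.002], 0, 0], [[0.035, 0.003, -0.005], 0, 0], [[0.035, 0.003, -0.008], 0, 0]]'

```text
t: 6.2
tcp_pos: [0.6167, 0.0754, 0.2142]
eef_rot: [[-0.081, 0.997, 0.001], [0.997, 0.081, 0.0], [0.0, 0.001, -1.0]]
wrist_force: [-6.1, 0.6, 0.7]
width: 0.0108
grip_force: 30.5
```

step_arm --moves '[[[0.034, 0.003, -0.011], 0, 0], [[0.033, 0.003, -0.013], 0, 0], [[0.032, 0.003, -0.016], 0, 0], [[0.031, 0.002, -0.019], 0, 0], [[0.029, 0.002, -0.021], 0, 0], [[0.027, 0.002, -0.023], 0, 0], [[0.025, 0.002, -0.026], 0, 0], [[0.023, 0.002, -0.027], 0, 0], [[0.021, 0.002, -0.029], 0, 0], [[0.018, 0.001, -0.031], 0, 0]]'

```text
t: 7.2
tcp_pos: [0.6823, 0.0805, 0.1602]
eef_rot: [[-0.081, 0.997, -0.006], [0.997, 0.081, -0.001], [-0.0, -0.006, -1.0]]
wrist_force: [-51.2, -3.3, 43.9]
width: 0.0109
grip_force: 38.7
```

The lever is at its stop (51 N resistance, rod at x≈+153 and z≈0.18 in the shaker frame). I'm releasing it.

step_arm --moves '[[[-0.012, -0.001, 0.014], 0, 0], [[0, 0, 0], 0, 0.4], [[0, 0, 0], 0, 0.4], [[0, 0, 0], 0, 0.4], [[0, 0, 0.04], 0, 0.4], [[0, 0, 0.06], 0, 0.4], [[0, 0, 0.08], 0, 0.4], [[0, 0, 0.08], 0, 0.4], [[0, 0, 0.08], 0, 0.4], [[0, 0, 0.08], 0, 0.4]]'

```text
t: 8.2
tcp_pos: [0.6817, 0.0804, 0.2698]
eef_rot: [[-0.081, 0.997, 0.002], [0.997, 0.081, -0.0], [-0.0, 0.002, -1.0]]
wrist_force: [-0.4, 0.1, -0.9]
width: 0.0343
grip_force: 0.0
```

step_arm --moves '[[[-0.08, -0.01, 0], 0, 0.4], [[-0.08, -0.02, 0], 0, 0.4], [[-0.08, -0.02, 0], 0, 0.4], [[-0.08, -0.02, 0], 0, 0.4], [[-0.08, -0.02, 0], 0, 0.4], [[-0.08, -0.02, 0], 0, 0.8], [[-0.08, -0.01, 0], 0, 0.8], [[-0.054, 0, 0], 0, 0.8], [[0, 0, 0], 0, 0.8], [[0, 0, 0], 0, 0.8]]'

```text
t: 9.2
tcp_pos: [0.5288, 0.0504, 0.2685]
eef_rot: [[-0.081, 0.997, 0.002], [0.997, 0.081, -0.0], [-0.0, 0.002, -1.0]]
wrist_force: [0.6, -0.8, -0.2]
width: 0.0683
grip_force: 0.0
```

```bash
python3 - <<'E'
from h import *
im,p=snap('wrist','w2.png');np.save('w2.npy',p,allow_pickle=True);print(ray(p,(280,210)))
for X in [(.529,.068,.141),(.5242,.1278,.141),(.5338,.008,.105)]:print(proj(p,X))
E
```

```text
(array([0.52216916, 0.13141638, 0.4105707 ]), array([ 0.03008805, -0.3170587 , -0.94792853]))
[280.6307218 175.2424566]
[280.81259521  89.00903921]
[280.2246839  233.14086632]
```

step_arm --moves '[[[0, 0.03, 0], 0, 0.8], [[0, 0.04, 0], 0, 0.8], [[0, 0.04, 0], 0, 0.8], [[0, 0.04, 0], 0, 0.8], [[0, 0.04, 0], 0, 0.8], [[0, 0.04, 0], 0, 0.8], [[0, 0.04, 0], 0, 0.8], [[0, 0.03, 0], 0, 0.8], [[0, 0, 0], 0, 0.8], [[0, 0, 0], 0, 0.8]]'

```text
t: 10.25
tcp_pos: [0.5281, 0.1255, 0.2673]
eef_rot: [[-0.081, 0.997, 0.0], [0.997, 0.081, -0.0], [-0.0, 0.0, -1.0]]
wrist_force: [-0.2, -0.2, 0.0]
width: 0.0686
grip_force: 0.0
```

```bash
python3 - <<'E'
from h import *
im,p=snap('wrist','w3.png');np.save('w3.npy',p,allow_pickle=True);print(sense()['tcp_pos'])
a=cv2.imread('pics/w2.png');b=im[:,:,::-1]
cv2.imwrite('pics/w23.png',np.hstack([a,b])[:, :][:, 150:950])
E
```

```text
[0.52808247 0.12532396 0.2673316 ]
```

View pics/w23.png

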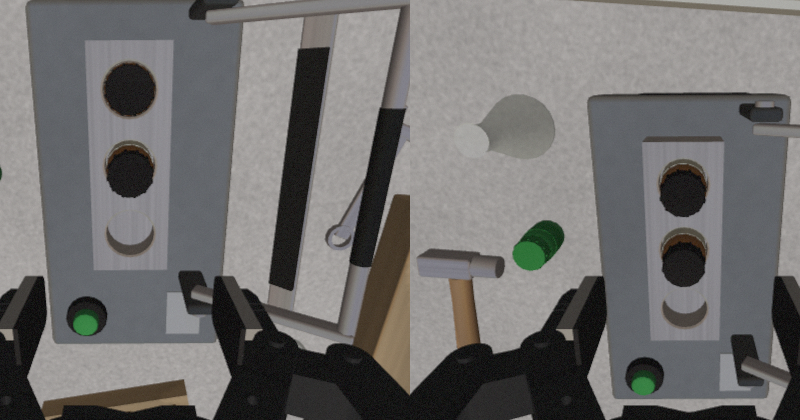

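Both wrist shots put the caps at the predicted pixels: (280,91) and (280,175) in the first, (273,194) and (273,266) in the second. I'll check the height numerically, then grasp shaken_2.

```bash
python3 - <<'E'
from h import *
p=np.load('w2.npy',allow_pickle=True).item();q=np.load('w3.npy',allow_pickle=True).item()
def caps(f):
    im=cv2.imread('pics/'+f);g=im.max(2)<45
    m=cv2.morphologyEx(g.astype(np.uint8)*255,cv2.MORPH_OPEN,np.ones((5,5)))
    n,l,s,c=cv2.connectedComponentsWithStats(m)
    return [(c[i].round(1),s[i]) for i in range(1,n) if 900<s[i,4]<3500 and 240<c[i,0]<310]
A=caps('w2.png');B=caps('w3.png');print(A,B)
for a,b in zip(A,B):print(tri([(p,a[0]),(q,b[0])]),onz(p,a[0],.141),onz(q,b[0],.141))
print(onz(p,(280.5,235),.105))
E
```

```text
[(array([279.3,  89.2]), array([ 256,   64,   48,   51, 1972], dtype=int32)), (array([279.7, 173.2]), array([ 258,  150,   45,   47, 1687], dtype=int32)), (array([278.4, 413.3]), array([ 209,  406,  140,   14, 1640], dtype=int32))] [(array([272.6, 192.6]), array([ 251,  170,   45,   46, 1662], dtype=int32)), (array([273.3, 263.8]), array([ 253,  242,   42,   44, 1497], dtype=int32)), (array([278.8, 413.3]), array([ 210,  406,  139,   14, 1622], dtype=int32))]
[0.52320196 0.12747822 0.13284124] [0.52318477 0.12759398 0.141     ] [0.52314552 0.12980959 0.141     ]
[0.52834347 0.0675592  0.13270715] [0.52819797 0.06946503 0.141     ] [0.5281066 0.071724  0.141    ]
[-3.8267645  54.13145661 51.0603013 ] [ 0.54536777 -0.15582294  0.141     ] [ 0.54472309 -0.07938822  0.141     ]
[0.53418286 0.0062749  0.105     ]
```

step_arm --moves '[[[-0.016, 0.01, -0.06], 0, 0.75], [[0, 0, -0.08], 0, 0.75], [[0, 0, -0.08], 0, 0.75], [[0, 0, -0.08], 0, 0.75], [[0, 0, -0.08], 0, 0.75], [[0, 0, 0], 0, 0.75], [[0, 0, 0], 0, 0.75], [[0, 0, 0], 0, 0.75], [[0, 0, 0], 0, 0.75], [[0, 0, 0], 0, 0.75]]'

```text
t: 11.3
tcp_pos: [0.5243, 0.128, 0.173]
eef_rot: [[-0.081, 0.997, 0.001], [0.997, 0.081, 0.0], [0.0, 0.001, -1.0]]
wrist_force: [0.9, -0.1, 0.2]
width: 0.0636
grip_force: 0.0
```

The measured cap height of about 0.133 fits a cap between 0.125 and 0.141.

step_arm --moves '[[[-0.003, 0, -0.06], 0, 0.75], [[0, 0, -0.06], 0, 0.75], [[0, 0, -0.06], 0, 0.75], [[0, 0, -0.056], 0, 0.75], [[0, 0, 0], 0, 0], [[0, 0, 0], 0, 0], [[0, 0, 0], 0, 0], [[0, 0, 0], 0, 0], [[0, 0, 0], 0, 0], [[0, 0, 0], 0, 0]]' --force 50

```text
t: 12.3
tcp_pos: [0.5236, 0.128, 0.114]
eef_rot: [[-0.081, 0.997, 0.001], [0.997, 0.081, 0.0], [0.0, 0.001, -1.0]]
wrist_force: [-1.5, 0.6, 6.5]
width: 0.0354
grip_force: 50.4
```

step_arm --moves '[[[0, 0, 0.04], 0, 0], [[0, 0, 0.06], 0, 0], [[0, 0, 0.06], 0, 0], [[0, 0, 0.06], 0, 0], [[0, 0, 0.08], 0, 0], [[0, 0, 0.08], 0, 0], [[0, 0, 0.08], 0, 0], [[0, 0, 0.08], 0, 0], [[0, 0, 0], 0, 0], [[0, 0, 0], 0, 0]]'

```text
t: 13.3
tcp_pos: [0.5231, 0.1279, 0.2483]
eef_rot: [[-0.081, 0.997, 0.0], [0.997, 0.081, 0.0], [0.0, 0.0, -1.0]]
wrist_force: [-0.5, 0.7, -1.8]
width: 0.0356
grip_force: 50.0
```

step_arm --moves '[[[0, 0.07, 0], 0, 0], [[0, 0.07, 0], 0, 0], [[0, 0.07, 0], 0, 0], [[0, 0.07, 0], 0, 0], [[0, 0.04, 0], 0, 0], [[0, 0, 0], 0, 0], [[0, 0, 0], 0, 0], [[0, 0, 0], 0, 0], [[0, 0, 0], 0, 0], [[0, 0, 0], 0, 0]]'

```text
t: 14.3
tcp_pos: [0.5234, 0.2075, 0.2484]
eef_rot: [[-0.08, 0.997, 0.0], [0.997, 0.08, -0.0], [-0.0, 0.0, -1.0]]
wrist_force: [0.6, 0.8, -1.5]
width: 0.0357
grip_force: 50.0
```

```bash
python3 - <<'E'
from h import *
s=sense();print(s['tcp_pos'],s['width'],s['grip_force'])
im,p=snap('wrist','w4.png');np.save('w4.npy',p,allow_pickle=True)
for X in [(.596,.309,.028),(.536,.309,.028),(.476,.308,.028)]:print(proj(p,X))
E
```

```text
[0.52341353 0.2075051  0.24837231] 0.0356936809864347 49.9884957075119
[368.4296291   66.62480898]
[301.9300509  60.8882884]
[234.78830627  56.30825854]
```

View pics/w4.png

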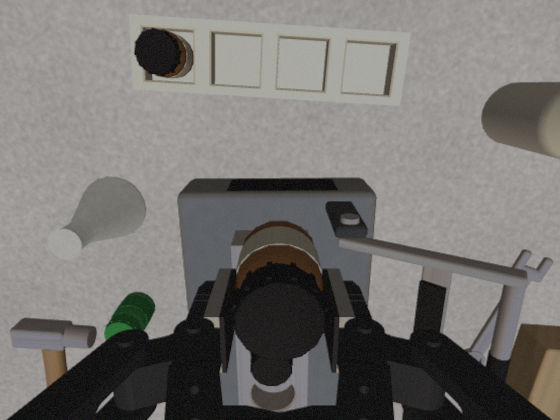

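The wrist view shows the rack with its corners at (408,33), (400,105), (137,14) and (131,90). Free pockets are at (368,68), (302,64) and (237,60), and the filed jar is in the leftmost pocket. The held jar hangs straight.

```bash
python3 - <<'E'
from h import *
p=np.load('w4.npy',allow_pickle=True).item()
im=cv2.imread('pics/w4.png')
m=((im.min(2)>125)&(im[:,:,0].astype(int)<im[:,:,2]-8)).astype(np.uint8)
m[115:]=0;m[:,:120]=0;m[:,420:]=0;m=cv2.morphologyEx(m,cv2.MORPH_OPEN,np.ones((3,3)))
c,h=cv2.findContours(m,cv2.RETR_CCOMP,cv2.CHAIN_APPROX_NONE)
for k in c:
    if cv2.contourArea(k)>800:
        r_=cv2.minAreaRect(k);print(cv2.contourArea(k),[onz(p,x,.028)[:2].round(4) for x in cv2.boxPoints(r_)],onz(p,r_[0],.028).round(4))
for x in [(408,33),(400,105),(137,14),(131,90),(368,68),(302,64),(237,60)]:print(x,onz(p,x,.028).round(4))
E
```

```text
(408, 33) [0.6262 0.339  0.028 ]
(400, 105) [0.6303 0.2784 0.028 ]
(137, 14) [0.3905 0.3351 0.028 ]
(131, 90) [0.3825 0.2718 0.028 ]
(368, 68) [0.5958 0.3078 0.028 ]
(302, 64) [0.5363 0.3064 0.028 ]
(237, 60) [0.4781 0.3051 0.028 ]
```

step_arm --moves '[[[0.058, 0.08, 0], 0, 0], [[0.058, 0.08, 0], 0, 0], [[0.058, 0.08, 0], 0, 0], [[0.058, 0.08, 0], 0, 0], [[0.06, 0.082, 0], 0, 0], [[0, 0, -0.12], 0, 0], [[0, 0, -0.12], 0, 0], [[0, 0, -0.12], 0, 0], [[0, 0, -0.12], 0, 0], [[0, 0, -0.12], 0, 0]]'

```text
t: 15.35
tcp_pos: [0.5964, 0.3083, 0.0972]
eef_rot: [[-0.081, 0.997, 0.0], [0.997, 0.081, 0.0], [0.0, 0.0, -1.0]]
wrist_force: [0.1, -0.4, -0.7]
width: 0.0357
grip_force: 50.1
```

```bash
python3 - <<'E'
from h import *
s=sense();print(s['tcp_pos'],s['width'],s['grip_force'])
snap('scene','s5.png');a=cv2.imread('pics/s5.png');b=snap('side')[0][:,:,::-1]
A=cv2.resize(a[110:210,290:420],(400,308),interpolation=cv2.INTER_CUBIC);B=cv2.resize(b[315:415,145:275],(400,308),interpolation=cv2.INTER_CUBIC)
cv2.imwrite('pics/m5.png',np.hstack([A,B]))
E
```

```text
[0.59635522 0.30829977 0.09718638] 0.03568283452320718 50.105735063552856
```

View pics/m5.png

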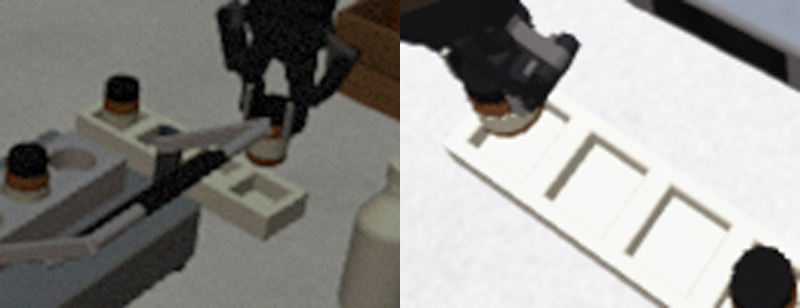

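Both views show the jar hanging over the free end pocket, so I lower it.

step_arm --moves '[[[0, 0, -0.06], 0, 0], [[0, 0, -0.06], 0, 0], [[0, 0, -0.04], 0, 0], [[0, 0, -0.03], 0, 0], [[0, 0, -0.02], 0, 0], [[0, 0, -0.014], 0, 0], [[0, 0, 0], 0, 0], [[0, 0, 0], 0, 0], [[0, 0, 0], 0, 0], [[0, 0, 0], 0, 0]]'

```text
t: 16.45
tcp_pos: [0.5965, 0.3085, 0.0427]
eef_rot: [[-0.081, 0.997, 0.001], [0.997, 0.081, 0.0], [0.0, 0.001, -1.0]]
wrist_force: [-0.4, -0.4, -0.8]
width: 0.0358
grip_force: 50.2
```

step_arm --moves '[[[0, 0, -0.014], 0, 0], [[0, 0, 0], 0, 0], [[0, 0, 0], 0, 0.55], [[0, 0, 0], 0, 0.55], [[0, 0, 0], 0, 0.55], [[0, 0, 0.02], 0, 0.55], [[0, 0, 0.08], 0, 0.55], [[0, 0, 0.16], 0, 0.55], [[0, 0, 0.18], 0, 0.55], [[0, 0, 0.18], 0, 0.55]]'

```text
t: 17.45
tcp_pos: [0.5961, 0.3083, 0.1957]
eef_rot: [[-0.081, 0.997, -0.0], [0.997, 0.081, -0.0], [-0.0, -0.0, -1.0]]
wrist_force: [0.2, -0.4, 0.2]
width: 0.0469
grip_force: 0.0
```

step_arm --moves '[[[0, 0, 0.18], 0, 0.75], [[-0.03, -0.12, 0.04], 0, 0.75], [[-0.05, -0.16, 0], 0, 0.75], [[-0.05, -0.18, 0], 0, 0.75], [[-0.05, -0.18, 0], 0, 0.75], [[-0.05, -0.16, 0], 0, 0.75], [[-0.04, -0.12, 0], 0, 0.75], [[0, -0.04, 0], 0, 0.75], [[0, 0, 0], 0, 0.75], [[0, 0, 0], 0, 0.75]]'

```text
t: 18.45
tcp_pos: [0.5292, 0.0691, 0.249]
eef_rot: [[-0.081, 0.997, 0.001], [0.997, 0.081, 0.0], [0.0, 0.001, -1.0]]
wrist_force: [-0.3, 0.0, 0.1]
width: 0.064
grip_force: 0.0
```

```bash
python3 - <<'E'
from h import *
s=sense();print(s['tcp_pos'])
im,p=snap('scene','s6.png');im2,q=snap('side','side6.png')
a=cv2.imread('pics/s6.png');b=cv2.imread('pics/side6.png')
A=cv2.resize(a[110:210,290:420],(400,308),interpolation=cv2.INTER_CUBIC);B=cv2.resize(b[315:415,145:275],(400,308),interpolation=cv2.INTER_CUBIC)
A2=cv2.resize(a[230:305,135:235],(400,290),interpolation=cv2.INTER_CUBIC);B2=cv2.resize(b[145:220,305:405],(400,290),interpolation=cv2.INTER_CUBIC)
cv2.imwrite('pics/m6.png',np.vstack([np.hstack([A,B]),np.hstack([A2,B2])]))
E
```

```text
[0.52922932 0.06905347 0.24899954]
```

View pics/m6.png

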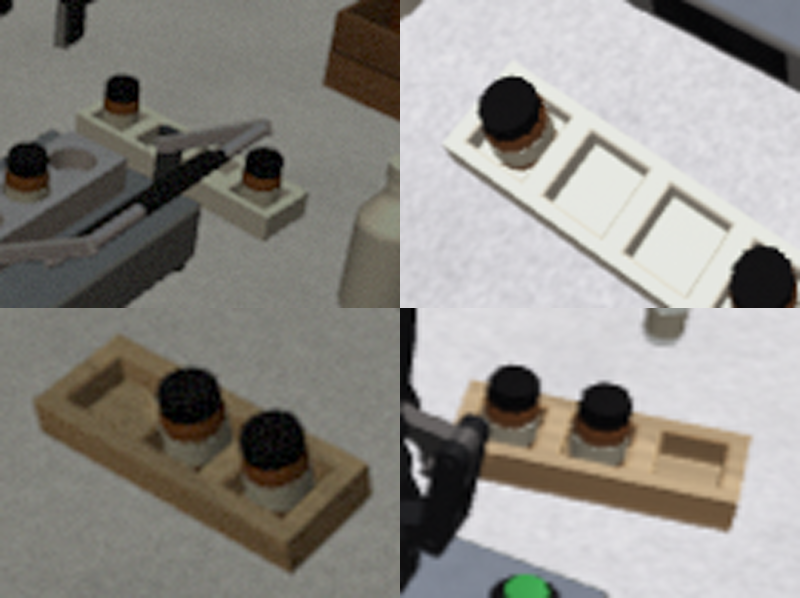

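The first shaken jar stands upright in the end pocket and the carrier has not moved. Now shaken_1.

step_arm --moves '[[[-0.003, -0.002, -0.1], 0, 0.75], [[0, 0, -0.1], 0, 0.75], [[0, 0, -0.1], 0, 0.75], [[0, 0, -0.08], 0, 0.75], [[0, 0, -0.06], 0, 0.75], [[0, 0, -0.06], 0, 0.75], [[0, 0, -0.04], 0, 0.75], [[0, 0, 0], 0, 0], [[0, 0, 0], 0, 0], [[0, 0, 0], 0, 0]]'

```text
t: 19.55
tcp_pos: [0.5284, 0.0682, 0.1146]
eef_rot: [[-0.081, 0.997, 0.001], [0.997, 0.081, 0.0], [-0.0, 0.001, -1.0]]
wrist_force: [-0.2, -0.4, -1.1]
width: 0.035
grip_force: 49.9
```

step_arm --moves '[[[0, 0, 0], 0, 0], [[0, 0, 0], 0, 0], [[0, 0, 0.04], 0, 0], [[0, 0, 0.08], 0, 0], [[0, 0, 0.08], 0, 0], [[0, 0, 0.08], 0, 0], [[0, 0, 0.08], 0, 0], [[0, 0, 0.08], 0, 0], [[0, 0, 0.08], 0, 0], [[0, 0, 0.02], 0, 0]]'

```text
t: 20.55
tcp_pos: [0.5286, 0.0679, 0.2514]
eef_rot: [[-0.081, 0.997, 0.004], [0.997, 0.081, 0.0], [-0.0, 0.004, -1.0]]
wrist_force: [-0.3, 1.1, -1.0]
width: 0.0353
grip_force: 50.0
```

step_arm --moves '[[[0.004, 0.119, 0], 0, 0], [[0.004, 0.119, 0], 0, 0], [[0.004, 0.119, 0], 0, 0], [[0.004, 0.119, 0], 0, 0], [[0.004, 0.119, 0], 0, 0], [[0.004, 0.119, 0], 0, 0], [[0.004, 0.119, 0], 0, 0], [[0.004, 0.121, 0], 0, 0], [[0, 0, -0.08], 0, 0], [[0, 0, -0.12], 0, 0]]'

```text
t: 21.55
tcp_pos: [0.5362, 0.3076, 0.199]
eef_rot: [[-0.082, 0.997, 0.002], [0.997, 0.082, 0.001], [0.001, 0.002, -1.0]]
wrist_force: [-0.5, 0.2, -1.1]
width: 0.0357
grip_force: 50.0
```

step_arm --moves '[[[0, 0, -0.16], 0, 0], [[0, 0, -0.16], 0, 0], [[0, 0, -0.12], 0, 0], [[0, 0, -0.08], 0, 0], [[0, 0, -0.06], 0, 0], [[0, 0, -0.03], 0, 0], [[0, 0, -0.02], 0, 0], [[0, 0, 0], 0, 0], [[0, 0, 0], 0, 0], [[0, 0, 0], 0, 0]]'

```text
t: 22.55
tcp_pos: [0.5364, 0.3066, 0.0422]
eef_rot: [[-0.081, 0.997, 0.001], [0.997, 0.081, 0.001], [0.0, 0.001, -1.0]]
wrist_force: [0.2, -0.7, 0.9]
width: 0.0355
grip_force: 50.0
```

step_arm --moves '[[[0, 0, -0.01], 0, 0], [[0, 0, 0], 0, 0.5], [[0, 0, 0], 0, 0.5], [[0, 0, 0], 0, 0.5], [[0, 0, 0.02], 0, 0.5], [[0, 0, 0.08], 0, 0.5], [[0, 0, 0.16], 0, 0.5], [[0, 0, 0.18], 0, 0.5], [[0, 0, 0.18], 0, 0.5], [[0, 0, 0.18], 0, 0.5]]'

```text
t: 23.55
tcp_pos: [0.5357, 0.3063, 0.2412]
eef_rot: [[-0.081, 0.997, 0.0], [0.997, 0.081, 0.0], [0.0, 0.0, -1.0]]
wrist_force: [0.8, 0.5, -0.0]
width: 0.0426
grip_force: 0.0
```

step_arm --moves '[[[0, -0.16, 0.05], 0, 0.5], [[0, -0.19, 0], -0.1, 0.5], [[0, -0.19, 0], -0.13, 0.5], [[0, -0.19, 0], -0.13, 0.5], [[0, -0.19, 0], -0.13, 0.5], [[0, -0.19, 0], -0.13, 0.5], [[0, -0.19, 0], -0.13, 0.5], [[0, -0.19, 0], -0.13, 0.5], [[0, -0.19, 0], -0.13, 0.75], [[0, -0.19, 0], -0.13, 0.75]]'

```text
t: 24.55
tcp_pos: [0.5357, -0.163, 0.2519]
eef_rot: [[0.899, 0.437, 0.001], [0.437, -0.899, -0.0], [0.0, 0.001, -1.0]]
wrist_force: [1.1, 0.2, -0.1]
width: 0.064
grip_force: 0.0
```

step_arm --moves '[[[0, -0.15, 0], -0.13, 0.75], [[0, -0.12, 0], -0.035, 0.75], [[0, -0.08, 0], 0, 0.75], [[0, 0, 0], 0, 0.75], [[0, 0, 0], 0, 0.75], [[0, 0, 0], 0, 0.75], [[0, 0, 0], 0, 0.75], [[0, 0, 0], 0, 0.75], [[0, 0, 0], 0, 0.75], [[0, 0, 0], 0, 0.75]]'

```text
t: 25.55
tcp_pos: [0.5361, -0.2483, 0.2514]
eef_rot: [[0.959, 0.282, 0.0], [0.282, -0.959, -0.0], [0.0, 0.0, -1.0]]
wrist_force: [-0.0, 0.4, 0.4]
width: 0.0642
grip_force: 0.0
```

```bash
cat > caps.py <<'E'
from h import *
import sys
def caps(im,thr=45,box=None):
    m=(im.max(2)<thr).astype(np.uint8)*255;m=cv2.morphologyEx(m,cv2.MORPH_OPEN,np.ones((3,3)))
    n,l,s,c=cv2.connectedComponentsWithStats(m)
    return [(c[i].round(1),s[i]) for i in range(1,n) if s[i,4]>60 and (box is None or (box[0]<c[i,0]<box[2] and box[1]<c[i,1]<box[3]))]
E
python3 - <<'E'
from caps import *
s=sense();print(s['t'],s['tcp_pos'],s['eef_rot'][:,1],s['joints'])
im,p=snap('wrist','w7.png');print(ray(p,(280,210)),proj(p,(.5405,-.295,.058)),proj(p,(.599,-.2785,.058)))
for c,st in caps(im):print(c,st,onz(p,c,.058).round(4))
for n in('scene','side'):
    im,p=snap(n,n+'7.png')
    print(n,[(c,st[4]) for c,st in caps(im,40) if st[4]<500], proj(p,(.5365,.306,.058)),proj(p,(.5965,.308,.058)),proj(p,(.5405,-.295,.058)),proj(p,(.599,-.2785,.058)))
E
```

```text
25.55 [ 0.53614285 -0.2482783   0.25137778] [ 2.81725337e-01 -9.59495086e-01  1.18992298e-04] [-5.45416232e-01  4.22639733e-01  1.62025209e+00 -8.35969650e-05
  1.09860767e+00  7.39826304e-01]
(array([ 0.61503285, -0.22584763,  0.39347298]), array([-0.3032778 , -0.0940011 , -0.94825438])) [327.49786023 187.97685456] [331.1069483  120.29692169]
[30.  32.3] [   0    7   56   46 1560] [ 0.5963 -0.0224  0.058 ]
[337.  118.1] [ 316   98   42   41 1359] [ 0.6022 -0.2828  0.058 ]
[103.7 174.4] [  73  154   52   48 1066] [ 0.4955 -0.0958  0.058 ]
[332.7 187.2] [ 314  168   39   39 1184] [ 0.5425 -0.2994  0.058 ]
[460.7 354.2] [  357   199   203   221 19253] [ 0.4053 -0.4922  0.058 ]
[115.6 373. ] [    0   275   202   145 15077] [ 0.2764 -0.1394  0.058 ]
[278.9 413.3] [ 206  406  147   14 1653] [ 0.2718 -0.3272  0.058 ]
scene [(array([460.1,  92.8]), np.int32(388)), (array([179.8,  84.5]), np.int32(64)), (array([104.8, 102.1]), np.int32(181)), (array([430.2,  95.7]), np.int32(88)), (array([476.9, 113.5]), np.int32(98)), (array([521.9, 123.5]), np.int32(65)), (array([329.5, 138.8]), np.int32(7
[... 606 characters left out ...]
.14930893 262.52229794]
side [(array([374.5,  33.3]), np.int32(84)), (array([234.1, 103.3]), np.int32(132)), (array([262.4, 111.5]), np.int32(351)), (array([291.7, 130.5]), np.int32(125)), (array([332.7, 165.9]), np.int32(119)), (array([355.7, 170.6]), np.int32(125)), (array([215.8, 206.3]), np.int32(227)), (array([286.6, 213.7]), np.int32(113)), (array([335.3, 224.5]), np.int32(112)), (array([228.1, 297.1]), np.int32(122)), (array([248.3, 325.2]), np.int32(404)), (array([180.2, 350.1]), np.int32(320)), (array([206.4, 367.2]), np.int32(330)), (array([262.4, 406.8]), np.int32(386))] [206.41105617 366.15689994] [180.27700992 348.90531286] [356.01059565 170.7549721 ] [333.41307704 166.104084  ]
```

Both shaken jars read upright in the rack: caps at (180,350) and (206,367) in the side view, as predicted. The wrist view puts the waiting caps at (337,118) and (333,187), 62 mm apart as they should be. I'm grasping the far one.

step_arm --moves '[[[0.13, -0.068, 0], 0, 0.75], [[0.132, -0.068, 0], 0, 0.75], [[0, 0, -0.1], 0, 0.75], [[0, 0, -0.14], 0, 0.75], [[0, 0, -0.14], 0, 0.75], [[0, 0, -0.1], 0, 0.75], [[0, 0, -0.06], 0, 0.75], [[0, 0, 0], 0, 0.75], [[0, 0, 0], 0, 0.75], [[0, 0, 0], 0, 0.75]]'

```text
t: 26.7
tcp_pos: [0.6022, -0.2829, 0.1179]
eef_rot: [[0.96, 0.281, 0.002], [0.281, -0.96, -0.001], [0.002, 0.002, -1.0]]
wrist_force: [0.5, -1.4, -0.2]
width: 0.0641
grip_force: 0.0
```

```bash
python3 - <<'E'
from caps import *
s=sense();print(s['t'],s['tcp_pos'])
im,p=snap('wrist','w8.png');print(proj(p,(.602,-.282,.066)))
for c,st in caps(im):
    if st[4]<9000:print(c,st,onz(p,c,.058).round(4))
for n in('scene','side'):
    im,p=snap(n,n+'8.png');print([(c,st[4]) for c,st in caps(im,40,(160,240,215,280) if n=='scene' else (320,155,370,182))])
E
```

```text
26.7 [ 0.60222309 -0.28289498  0.11794654]
[275.17246999 239.07777114]
[ 57.7 108.1] [ 56 100   5  17  72] [ 0.6377 -0.1546  0.058 ]
[276.3 233.5] [ 246  202   62   63 3024] [ 0.6023 -0.2825  0.058 ]
[275.3 324.9] [ 248  295   56   60 2644] [ 0.5427 -0.2992  0.058 ]
[279.  413.3] [ 206  406  147   14 1652] [ 0.4747 -0.3215  0.058 ]
[(array([202.7, 264. ]), np.int32(196))]
[(array([332.8, 165.9]), np.int32(115)), (array([355.8, 170.6]), np.int32(120))]
```

View pics/w8.png

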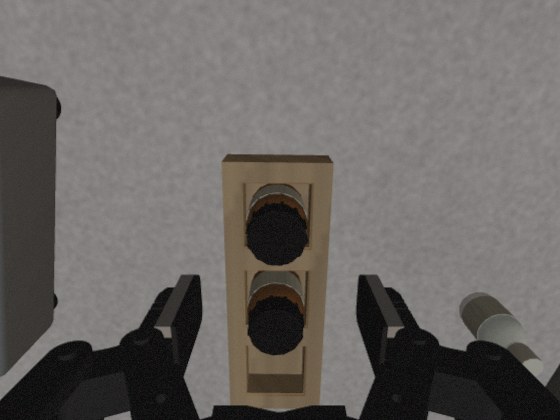

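The close view shows the far jar's cap at (276,234), centred between the fingers, with the carrier square to the gripper. I descend and grip.

step_arm --moves '[[[0, 0.002, -0.1], 0, 0.75], [[0, 0, -0.08], 0, 0.75], [[0, 0, -0.06], 0, 0.75], [[0, 0, -0.05], 0, 0.75], [[0, 0, -0.026], 0, 0.75], [[0, 0, 0], 0, 0], [[0, 0, 0], 0, 0], [[0, 0, 0], 0, 0], [[0, 0, 0], 0, 0], [[0, 0, 0], 0, 0]]'

```text
t: 27.85
tcp_pos: [0.6019, -0.2822, 0.0381]
eef_rot: [[0.96, 0.281, 0.001], [0.281, -0.96, -0.001], [0.001, 0.001, -1.0]]
wrist_force: [-0.1, 0.5, 4.7]
width: 0.0359
grip_force: 50.2
```

step_arm --moves '[[[0, 0, 0], 0, 0], [[0, 0, 0.04], 0, 0], [[0, 0, 0.06], 0, 0], [[0, 0, 0.1], 0, 0], [[0, 0, 0.14], 0, 0], [[0, 0, 0.14], 0, 0], [[0, 0, 0.14], 0, 0], [[0, 0, 0.14], 0, 0], [[0, 0, 0.08], 0, 0], [[0, 0, 0], 0, 0]]'

```text
t: 28.85
tcp_pos: [0.6022, -0.2824, 0.2518]
eef_rot: [[0.96, 0.281, 0.005], [0.281, -0.96, -0.003], [0.004, 0.005, -1.0]]
wrist_force: [0.6, 0.1, -1.5]
width: 0.0358
grip_force: 50.0
```

step_arm --moves '[[[-0.03, 0.06, 0], 0.12, 0], [[-0.03, 0.12, 0], 0.12, 0], [[-0.03, 0.14, 0], 0.12, 0], [[-0.03, 0.15, 0], 0.12, 0], [[-0.03, 0.15, 0], 0.12, 0], [[-0.03, 0.15, 0], 0.12, 0], [[-0.03, 0.15, 0], 0.12, 0], [[-0.03, 0.15, 0], 0.12, 0], [[-0.03, 0.14, 0], 0.12, 0], [[-0.024, 0.12, 0], 0.12, 0]]'

```text
t: 29.85
tcp_pos: [0.5269, 0.0521, 0.2469]
eef_rot: [[0.023, 1.0, -0.001], [1.0, -0.023, 0.0], [0.0, -0.001, -1.0]]
wrist_force: [0.6, -0.4, -0.0]
width: 0.0358
grip_force: 50.0
```

step_arm --moves '[[[0, 0, 0], 0.103, 0], [[0, 0, 0], 0, 0], [[0, 0, 0], 0, 0], [[0, 0, 0], 0, 0], [[0, 0, 0], 0, 0], [[0, 0, 0], 0, 0], [[0, 0, 0], 0, 0], [[0, 0, 0], 0, 0], [[0, 0, 0], 0, 0], [[0, 0, 0], 0, 0]]'

```text
t: 30.85
tcp_pos: [0.5281, 0.0505, 0.2473]
eef_rot: [[-0.079, 0.997, 0.0], [0.997, 0.079, 0.0], [0.0, 0.0, -1.0]]
wrist_force: [-0.4, 0.7, -0.6]
width: 0.0355
grip_force: 50.0
```

```bash
python3 - <<'E'
from h import *
s=sense();print(s['t'],s['tcp_pos'],s['width'],s['grip_force'])
im,p=snap('wrist','w9.png');np.save('w9.npy',p,allow_pickle=True)
for X in [(.5285,.068,.105),(.5238,.1278,.105)]:print(proj(p,X))
cv2.imwrite('pics/w9c.png',cv2.resize(im[30:230,180:380,::-1],(600,600),interpolation=cv2.INTER_CUBIC))
E
```

```text
30.85 [0.52807859 0.05045157 0.24732327] 0.035538139913481884 50.044065713882446
[281.09022469 170.85796166]
[281.25235696  88.80708661]
```

View pics/w9c.png

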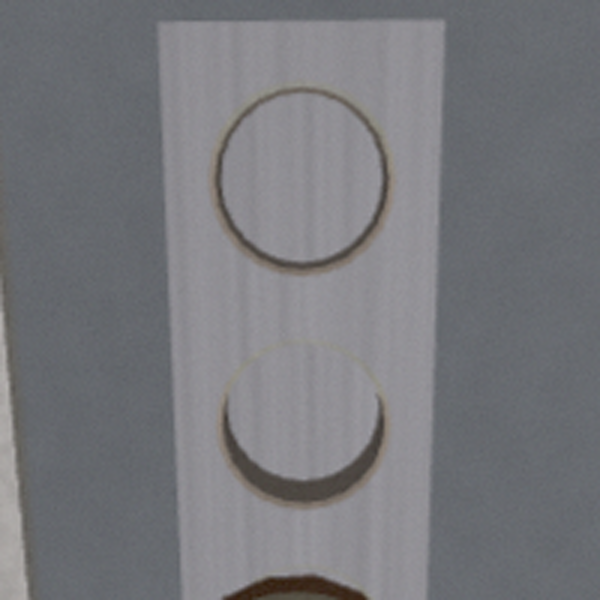

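The crop shows the empty sockets centred at pixels (280.5,89.7) and (281.3,171.2), within 1 px of the prediction. I move over socket_2 and descend.

step_arm --moves '[[[-0.004, 0.06, 0], 0, 0], [[-0.005, 0.08, 0], 0, 0], [[-0.005, 0.08, 0], 0, 0], [[-0.005, 0.087, 0], 0, 0], [[0, 0, -0.08], 0, 0], [[0, 0, -0.12], 0, 0], [[0, 0, -0.12], 0, 0], [[0, 0, -0.1], 0, 0], [[0, 0, 0], 0, 0], [[0, 0, 0], 0, 0]]'

```text
t: 31.9
tcp_pos: [0.5235, 0.1277, 0.1428]
eef_rot: [[-0.079, 0.997, -0.0], [0.997, 0.079, 0.0], [0.0, -0.0, -1.0]]
wrist_force: [0.1, 0.4, -0.2]
width: 0.0355
grip_force: 50.1
```

step_arm --moves '[[[-0.001, -0.002, -0.02], 0, 0], [[0, 0, -0.02], 0, 0], [[0, 0, -0.016], 0, 0], [[0, 0, -0.012], 0, 0], [[0, 0, -0.012], 0, 0], [[0, 0, 0], 0, 0], [[0, 0, 0], 0, 0], [[0, 0, 0], 0, 0], [[0, 0, 0], 0, 0], [[0, 0, 0], 0, 0]]'

```text
t: 32.9
tcp_pos: [0.5231, 0.1267, 0.1224]
eef_rot: [[-0.079, 0.997, 0.0], [0.997, 0.079, -0.0], [-0.0, 0.0, -1.0]]
wrist_force: [0.0, -0.5, -0.9]
width: 0.0359
grip_force: 50.1
```

step_arm --moves '[[[0, 0, -0.012], 0, 0], [[0, 0, -0.012], 0, 0], [[0, 0, -0.012], 0, 0], [[0, 0, -0.004], 0, 0], [[0, 0, 0], 0, 0], [[0, 0, 0], 0, 0], [[0, 0, 0], 0, 0], [[0, 0, 0], 0, 0], [[0, 0, 0], 0, 0], [[0, 0, 0], 0, 0]]'

```text
t: 33.9
tcp_pos: [0.523, 0.1267, 0.113]
eef_rot: [[-0.079, 0.997, 0.0], [0.997, 0.079, -0.0], [-0.0, 0.0, -1.0]]
wrist_force: [-3.7, -0.2, 11.6]
width: 0.0354
grip_force: 51.3
```

step_arm --moves '[[[0, 0, 0], 0, 0.7], [[0, 0, 0], 0, 0.7], [[0, 0, 0], 0, 0.7], [[0, 0, 0.06], 0, 0.7], [[0, 0, 0.12], 0, 0.7], [[0, 0, 0.02], 0, 0], [[0, 0, 0], 0, 0], [[0, 0, 0], 0, 0], [[0, 0, 0], 0, 0], [[0, 0, 0], 0, 0]]'

```text
t: 34.9
tcp_pos: [0.5228, 0.1267, 0.1615]
eef_rot: [[-0.079, 0.997, -0.001], [0.997, 0.079, -0.0], [-0.0, -0.001, -1.0]]
wrist_force: [-0.0, 0.3, 0.9]
width: -0.0003
grip_force: 0.0
```

step_arm --moves '[[[0, 0, -0.04], 0, 0], [[0, 0, -0.015], 0, 0], [[0, 0, -0.012], 0, 0], [[0, 0, -0.008], 0, 0], [[0, 0, -0.006], 0, 0], [[0, 0, 0], 0, 0], [[0, 0, 0], 0, 0], [[0, 0, 0], 0, 0], [[0, 0, 0], 0, 0], [[0, 0, 0], 0, 0]]'

```text
t: 35.9
tcp_pos: [0.5231, 0.1267, 0.1422]
eef_rot: [[-0.079, 0.997, 0.0], [0.997, 0.079, 0.0], [0.0, 0.0, -1.0]]
wrist_force: [-0.1, -0.5, 0.6]
width: -0.0001
grip_force: 0.0
```

step_arm --moves '[[[0, 0, -0.004], 0, 0], [[0, 0, -0.004], 0, 0], [[0, 0, -0.003], 0, 0], [[0, 0, 0], 0, 0], [[0, 0, 0], 0, 0], [[0, 0, 0], 0, 0], [[0, 0, 0], 0, 0], [[0, 0, 0], 0, 0], [[0, 0, 0], 0, 0], [[0, 0, 0], 0, 0]]'

```text
t: 36.9
tcp_pos: [0.5237, 0.1268, 0.141]
eef_rot: [[-0.079, 0.997, 0.003], [0.997, 0.079, 0.0], [0.0, 0.003, -1.0]]
wrist_force: [-4.2, -0.6, 19.1]
width: 0.0
grip_force: 9.7
```

The cap top meets the fingers at 0.141 with 19 N, so this jar is home. Back to the carrier for the second one.

step_arm --moves '[[[0, 0, 0.14], 0, 0], [[0, 0, 0.16], 0, 0.5], [[0, -0.1, 0.14], -0.1, 0.75], [[0.01, -0.18, 0], -0.12, 0.75], [[0.01, -0.19, 0], -0.12, 0.75], [[0.01, -0.19, 0], -0.12, 0.75], [[0.01, -0.19, 0], -0.12, 0.75], [[0.01, -0.19, 0], -0.12, 0.75], [[0.01, -0.19, 0], -0.12, 0.75], [[0.01, -0.18, 0], -0.12, 0.75]]'

```text
t: 37.9
tcp_pos: [0.5403, -0.228, 0.2493]
eef_rot: [[0.79, 0.613, 0.0], [0.613, -0.79, -0.0], [0.0, 0.0, -1.0]]
wrist_force: [-0.2, 0.8, 0.4]
width: 0.0639
grip_force: 0.0
```

step_arm --moves '[[[0.005, -0.15, 0], -0.12, 0.75], [[0.003, -0.1, 0], -0.12, 0.75], [[0, -0.04, 0], -0.12, 0.75], [[0, 0, -0.08], -0.01, 0.75], [[0, 0, -0.12], 0, 0.75], [[0, 0, -0.08], 0, 0.75], [[0, 0, 0], 0, 0.75], [[0, 0, 0], 0, 0.75], [[0, 0, 0], 0, 0.75], [[0, 0, 0], 0, 0.75]]'

```text
t: 38.9
tcp_pos: [0.543, -0.2985, 0.1805]
eef_rot: [[0.962, 0.274, 0.002], [0.274, -0.962, -0.001], [0.001, 0.002, -1.0]]
wrist_force: [1.0, 0.6, -0.5]
width: 0.0639
grip_force: 0.0
```

```bash
python3 - <<'E'
from caps import *
s=sense();print(s['t'],s['tcp_pos'],s['eef_rot'][:,1])
im,p=snap('wrist','w10.png')
for c,st in caps(im):
    if st[4]<9000:print(c,st,onz(p,c,.058).round(4))
for n in('scene','side'):
    im,p=snap(n,n+'10.png');print([(c,st[4]) for c,st in caps(im,40,(150,230,235,300) if n=='scene' else (300,145,400,195))])
E
```

```text
38.9 [ 0.54295047 -0.29847515  0.18054515] [ 0.27432484 -0.96163581  0.00156693]
[  4.5 196.5] [  0 175  13  43 386] [ 0.4925 -0.1063  0.058 ]
[277.9 202.4] [ 255  178   47   49 1841] [ 0.5426 -0.2993  0.058 ]
[279.  413.3] [ 206  406  147   14 1656] [ 0.3511 -0.3547  0.058 ]
[(array([182. , 252.6]), np.int32(185))]
[(array([355.8, 170.5]), np.int32(123))]
```

The jar and carrier are unmoved, with the cap at (278,202) giving (0.5426, −0.2993). I grasp it.

step_arm --moves '[[[-0.001, 0, -0.1], 0, 0.75], [[0, 0, -0.12], 0, 0.75], [[0, 0, -0.12], 0, 0.75], [[0, 0, -0.1], 0, 0.75], [[0, 0, -0.08], 0, 0.75], [[0, 0, -0.046], 0, 0.75], [[0, 0, 0], 0, 0], [[0, 0, 0], 0, 0], [[0, 0, 0], 0, 0], [[0, 0, 0], 0, 0]]'

```text
t: 40.05
tcp_pos: [0.5427, -0.2985, 0.0388]
eef_rot: [[0.962, 0.274, 0.001], [0.274, -0.962, -0.001], [0.001, 0.001, -1.0]]
wrist_force: [-0.6, 0.4, 2.3]
width: 0.0355
grip_force: 50.0
```

step_arm --moves '[[[0, 0, 0], 0, 0], [[0, 0, 0], 0, 0], [[0, 0, 0.04], 0, 0], [[0, 0, 0.06], 0, 0], [[0, 0, 0.1], 0, 0], [[0, 0, 0.14], 0, 0], [[0, 0, 0.14], 0, 0], [[0, 0, 0.14], 0, 0], [[0, 0, 0.14], 0, 0], [[0, 0, 0.08], 0, 0]]'

```text
t: 41.05
tcp_pos: [0.5425, -0.2984, 0.2522]
eef_rot: [[0.962, 0.274, 0.003], [0.274, -0.962, -0.003], [0.003, 0.003, -1.0]]
wrist_force: [0.4, -0.3, -1.6]
width: 0.0359
grip_force: 50.0
```

step_arm --moves '[[[-0.004, 0.06, 0], 0.12, 0], [[-0.004, 0.11, 0], 0.12, 0], [[-0.004, 0.13, 0], 0.12, 0], [[-0.004, 0.14, 0], 0.12, 0], [[-0.004, 0.14, 0], 0.12, 0], [[-0.004, 0.14, 0], 0.12, 0], [[-0.004, 0.14, 0], 0.12, 0], [[-0.004, 0.14, 0], 0.12, 0], [[-0.003, 0.12, 0], 0.12, 0], [[-0.002, 0.09, 0], 0.12, 0]]'

```text
t: 42.05
tcp_pos: [0.5326, 0.006, 0.2491]
eef_rot: [[0.03, 1.0, 0.001], [1.0, -0.03, 0.0], [0.0, 0.001, -1.0]]
wrist_force: [0.5, -0.2, -0.1]
width: 0.0359
grip_force: 50.0
```

step_arm --moves '[[[0, 0.015, 0], 0.112, 0], [[0, 0, -0.08], 0, 0], [[0, 0, -0.1], 0, 0], [[0, 0, -0.1], 0, 0], [[0, 0, -0.1], 0, 0], [[0, 0, -0.03], 0, 0], [[0, 0, 0], 0, 0], [[0, 0, 0], 0, 0], [[0, 0, 0], 0, 0], [[0, 0, 0], 0, 0]]'

```text
t: 43.05
tcp_pos: [0.5334, 0.0079, 0.1463]
eef_rot: [[-0.081, 0.997, 0.002], [0.997, 0.081, -0.0], [-0.0, 0.002, -1.0]]
wrist_force: [-0.2, 0.4, -1.2]
width: 0.0357
grip_force: 50.1
```

```bash
python3 - <<'E'
from h import *
p=np.load('w9.npy',allow_pickle=True).item()
a,b=onz(p,(280.5,89.7),.105),onz(p,(281.3,171.2),.105);print(a,b,2*b-a)
s=sense();print(s['t'],s['tcp_pos'],s['width'],s['grip_force'])
im,p=snap('scene','s11.png');im2,q=snap('side','side11.png')
A=cv2.resize(im[130:230,220:350,::-1],(400,308),interpolation=cv2.INTER_CUBIC);B=cv2.resize(im2[180:280,260:390,::-1],(400,308),interpolation=cv2.INTER_CUBIC)
cv2.imwrite('pics/m11.png',np.hstack([A,B]))
E
```

```text
[0.52331064 0.12714966 0.105     ] [0.52868221 0.06774565 0.105     ] [0.53405378 0.00834165 0.105     ]
43.05 [0.53341914 0.0079382  0.14634339] 0.03571964866459799 50.121867656707764
```

View pics/m11.png

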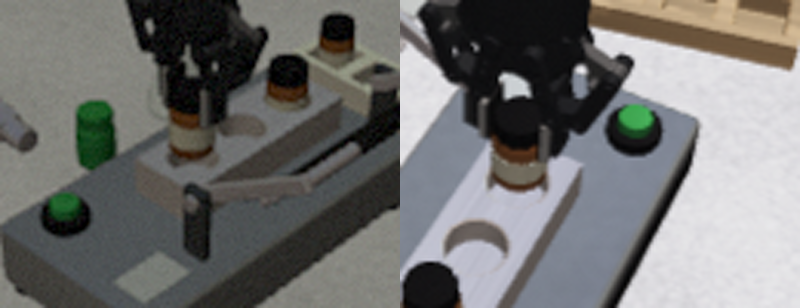

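Both views show the jar right over socket_0, and the other jar standing home in socket_2. I lower it gently.

step_arm --moves '[[[0.001, 0.001, -0.03], 0, 0], [[0, 0, -0.02], 0, 0], [[0, 0, -0.015], 0, 0], [[0, 0, -0.015], 0, 0], [[0, 0, -0.015], 0, 0], [[0, 0, 0], 0, 0], [[0, 0, 0], 0, 0], [[0, 0, 0], 0, 0], [[0, 0, 0], 0, 0], [[0, 0, 0], 0, 0]]'

```text
t: 44.15
tcp_pos: [0.5334, 0.0082, 0.1217]
eef_rot: [[-0.081, 0.997, 0.0], [0.997, 0.081, 0.0], [-0.0, 0.0, -1.0]]
wrist_force: [-0.6, -0.1, -0.8]
width: 0.0359
grip_force: 50.1
```

step_arm --moves '[[[0, 0, -0.012], 0, 0], [[0, 0, -0.012], 0, 0], [[0, 0, -0.009], 0, 0], [[0, 0, -0.003], 0, 0], [[0, 0, 0], 0, 0], [[0, 0, 0], 0, 0], [[0, 0, 0], 0, 0], [[0, 0, 0], 0, 0], [[0, 0, 0], 0, 0], [[0, 0, 0], 0, 0]]'

```text
t: 45.15
tcp_pos: [0.5332, 0.0082, 0.1136]
eef_rot: [[-0.081, 0.997, 0.001], [0.997, 0.081, -0.0], [-0.0, 0.001, -1.0]]
wrist_force: [-5.8, 0.4, 16.0]
width: 0.0357
grip_force: 51.8
```

step_arm --moves '[[[0, 0, 0], 0, 0.7], [[0, 0, 0], 0, 0.7], [[0, 0, 0], 0, 0.7], [[0, 0, 0.06], 0, 0.7], [[0, 0, 0.12], 0, 0.7], [[0, 0, 0.02], 0, 0], [[0, 0, 0], 0, 0], [[0, 0, 0], 0, 0], [[0, 0, 0], 0, 0], [[0, 0, 0], 0, 0]]'

```text
t: 46.15
tcp_pos: [0.5331, 0.0082, 0.1618]
eef_rot: [[-0.081, 0.997, -0.001], [0.997, 0.081, 0.0], [0.0, -0.001, -1.0]]
wrist_force: [0.9, 0.4, 0.5]
width: 0.0002
grip_force: 0.0
```

step_arm --moves '[[[0, 0, -0.04], 0, 0], [[0, 0, -0.02], 0, 0], [[0, 0, -0.012], 0, 0], [[0, 0, -0.008], 0, 0], [[0, 0, -0.006], 0, 0], [[0, 0, -0.003], 0, 0], [[0, 0, 0], 0, 0], [[0, 0, 0], 0, 0], [[0, 0, 0], 0, 0], [[0, 0, 0], 0, 0]]'

```text
t: 47.15
tcp_pos: [0.5336, 0.0082, 0.1411]
eef_rot: [[-0.081, 0.997, 0.001], [0.997, 0.081, -0.0], [-0.0, 0.001, -1.0]]
wrist_force: [-0.9, 0.4, 6.9]
width: -0.0001
grip_force: 3.6
```

The second jar's cap is at 0.141 as well, so it is home. I give it one firm push, then return to the lever.

step_arm --moves '[[[0, 0, -0.006], 0, 0], [[0, 0, 0], 0, 0], [[0, 0, 0.1], 0, 0], [[0, 0, 0.14], 0, 0.4], [[0, 0, 0.14], 0, 0.4], [[0, 0, 0.145], 0, 0.4], [[0.14, 0.07, 0], 0, 0.4], [[0.15, 0.07, 0], 0, 0.4], [[0.15, 0.07, 0], 0, 0.4], [[0.15, 0.078, 0], 0, 0.4]]'

```text
t: 48.15
tcp_pos: [0.6822, 0.0809, 0.2704]
eef_rot: [[-0.081, 0.997, 0.001], [0.997, 0.081, -0.0], [-0.0, 0.001, -1.0]]
wrist_force: [-0.8, -0.2, 0.1]
width: 0.034
grip_force: 0.0
```

```bash
python3 - <<'E'
from caps import *
s=sense();print(s['t'],s['tcp_pos'],s['width'])
im,p=snap('wrist','w12.png');print(proj(p,(.6817,.0804,.182)),proj(p,(.676,.15,.182)))
# rod black grip in wrist image near predicted: row profile
for v in (60,100,140,180):
    row=im[v,230:330].max(1);print(v,row[::4])
s=snap('scene','s12.png');q=snap('side','side12.png')
print([(c,st[4]) for c,st in caps(q[0],40,(220,190,330,300))],[proj(q[1],X).round(1) for X in [(.5237,.127,.133),(.5337,.008,.133)]])
E
```

```text
48.15 [0.68217601 0.08085992 0.27037995] 0.03404315512121554
[277.8431632 216.2142816] [277.58301152 104.36965539]
60 [131 124 163 160 162 158 161 166 160 104 127 136 137 130 145 159 166 164
 165 167 168 152 164 162 168]
100 [ 32 126 115 164 165 163 165 167 162 122 131 141 140 129 151 165 166 165
 172 168 164 161 166 166 163]
140 [ 23 125 118 168 168 166 166 161 162  58  54  58  62  47  27 167 161 164
 167 162 160 166 162 165 167]
180 [ 31  24 128 149 165 158 161 162 165 113  31  32  33  24  23 169 166 166
 166 162 163 166 162 165 165]
[(array([230.8, 225.6]), np.int32(552)), (array([286.6, 213.4]), np.int32(103)), (array([298.4, 230. ]), np.int32(220)), (array([269.3, 274.4]), np.int32(270)), (array([228.3, 297.4]), np.int32(111))] [array([269. , 273.4]), array([298.1, 229.3])]
```

View pics/w12.png

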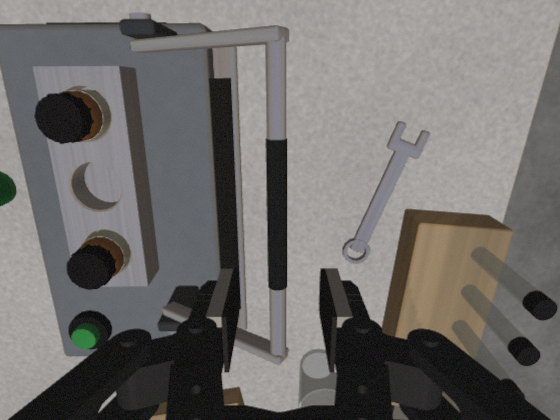

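The rod is at u≈277, centred between the fingers, with the lever still at its stop and both loaded jars seated. Gripping the rod.

step_arm --moves '[[[0, 0, -0.1], 0, 0.4], [[0, 0, -0.1], 0, 0.4], [[0, 0, -0.1], 0, 0.4], [[0, 0, -0.08], 0, 0.4], [[0, 0, -0.05], 0, 0.4], [[0, 0, 0], 0, 0], [[0, 0, 0], 0, 0], [[0, 0, 0], 0, 0], [[0, 0, 0], 0, 0], [[0, 0, 0], 0, 0]]' --force 35

```text
t: 49.3
tcp_pos: [0.6808, 0.08, 0.1632]
eef_rot: [[-0.081, 0.997, 0.0], [0.997, 0.081, -0.0], [-0.0, 0.0, -1.0]]
wrist_force: [-3.3, -2.2, 0.1]
width: 0.0105
grip_force: 34.5
```

```bash
python3 - <<'E'
import numpy as np
th0=np.arctan2(.0215,-.108);r=.11
th=th0-np.linspace(2.4,-0.02,31)
x=r*np.cos(th);z=r*np.sin(th)
for dx,dz in zip(np.diff(x),np.diff(z)):print([float(round(dx*k/.25,3)) for k in(.9968,.08)]+[float(round(dz/.25,3))])
E
```

```text
[-0.02, -0.002, 0.03]
[-0.022, -0.002, 0.028]
[-0.024, -0.002, 0.026]
[-0.026, -0.002, 0.024]
[-0.028, -0.002, 0.022]
[-0.03, -0.002, 0.02]
[-0.031, -0.002, 0.017]
[-0.032, -0.003, 0.014]
[-0.033, -0.003, 0.012]
[-0.034, -0.003, 0.009]
[-0.035, -0.003, 0.006]
[-0.035, -0.003, 0.003]
[-0.035, -0.003, 0.001]
[-0.035, -0.003, -0.002]
[-0.035, -0.003, -0.005]
[-0.034, -0.003, -0.008]
[-0.034, -0.003, -0.011]
[-0.033, -0.003, -0.013]
[-0.032, -0.003, -0.016]
[-0.03, -0.002, -0.018]
[-0.029, -0.002, -0.021]
[-0.027, -0.002, -0.023]
[-0.025, -0.002, -0.025]
[-0.023, -0.002, -0.027]
[-0.021, -0.002, -0.029]
[-0.018, -0.001, -0.03]
[-0.016, -0.001, -0.032]
[-0.013, -0.001, -0.033]
[-0.01, -0.001, -0.034]
[-0.008, -0.001, -0.035]
```

step_arm --moves '[[[-0.02, -0.002, 0.03], 0, 0], [[-0.022, -0.002, 0.028], 0, 0], [[-0.024, -0.002, 0.026], 0, 0], [[-0.026, -0.002, 0.024], 0, 0], [[-0.028, -0.002, 0.022], 0, 0], [[-0.03, -0.002, 0.02], 0, 0], [[-0.031, -0.002, 0.017], 0, 0], [[-0.032, -0.003, 0.014], 0, 0], [[-0.033, -0.003, 0.012], 0, 0], [[-0.034, -0.003, 0.009], 0, 0]]'

```text
t: 50.3
tcp_pos: [0.6122, 0.0741, 0.2158]
eef_rot: [[-0.081, 0.997, 0.007], [0.997, 0.081, -0.0], [-0.001, 0.007, -1.0]]
wrist_force: [7.8, -3.9, 3.9]
width: 0.0104
grip_force: 34.0
```

step_arm --moves '[[[-0.035, -0.003, 0.006], 0, 0], [[-0.035, -0.003, 0.003], 0, 0], [[-0.035, -0.003, 0.001], 0, 0], [[-0.035, -0.003, -0.002], 0, 0], [[-0.035, -0.003, -0.005], 0, 0], [[-0.034, -0.003, -0.008], 0, 0], [[-0.034, -0.003, -0.011], 0, 0], [[-0.033, -0.003, -0.013], 0, 0], [[-0.032, -0.003, -0.016], 0, 0], [[-0.03, -0.002, -0.018], 0, 0]]'

```text
t: 51.3
tcp_pos: [0.5265, 0.0672, 0.1988]
eef_rot: [[-0.081, 0.997, 0.004], [0.997, 0.081, -0.0], [-0.0, 0.004, -1.0]]
wrist_force: [3.2, -2.7, 8.5]
width: 0.0106
grip_force: 36.9
```

step_arm --moves '[[[-0.029, -0.002, -0.021], 0, 0], [[-0.027, -0.002, -0.023], 0, 0], [[-0.025, -0.002, -0.025], 0, 0], [[-0.023, -0.002, -0.027], 0, 0], [[-0.021, -0.002, -0.029], 0, 0], [[-0.018, -0.001, -0.03], 0, 0], [[-0.016, -0.001, -0.032], 0, 0], [[-0.013, -0.001, -0.033], 0, 0], [[-0.01, -0.001, -0.034], 0, 0], [[-0.007, -0.001, -0.028], 0, 0]]'

```text
t: 52.3
tcp_pos: [0.4802, 0.0636, 0.1276]
eef_rot: [[-0.081, 0.997, 0.004], [0.997, 0.081, 0.0], [-0.0, 0.004, -1.0]]
wrist_force: [0.2, 1.2, 45.8]
width: 0.0103
grip_force: 39.3
```

46 N upward with the rod back at its starting height means the bar is down on the caps. I release and head for the button.

step_arm --moves '[[[0, 0, 0.004], 0, 0], [[0, 0, 0], 0, 0.4], [[0, 0, 0], 0, 0.4], [[0, 0, 0], 0, 0.4], [[0, 0, 0.06], 0, 0.4], [[0, 0, 0.1], 0, 0.4], [[0, 0, 0.12], 0, 0.4], [[0, 0, 0.12], 0, 0.4], [[0.006, -0.06, 0], 0, 0], [[0.01, -0.1, 0], 0, 0]]'

```text
t: 53.3
tcp_pos: [0.4827, 0.0239, 0.2286]
eef_rot: [[-0.083, 0.997, 0.001], [0.997, 0.083, 0.0], [0.0, 0.001, -1.0]]
wrist_force: [0.2, -0.2, 0.1]
width: 0.0058
grip_force: 0.0
```

step_arm --moves '[[[0.012, -0.12, 0], 0, 0], [[0.012, -0.12, 0], 0, 0], [[0.012, -0.12, 0], 0, 0], [[0.012, -0.12, 0], 0, 0], [[0, 0, 0], 0, 0], [[0, 0, 0], 0, 0], [[0, 0, 0], 0, 0], [[0, 0, 0], 0, 0], [[0, 0, 0], 0, 0], [[0, 0, 0], 0, 0]]'

```text
t: 54.3
tcp_pos: [0.4951, -0.096, 0.2279]
eef_rot: [[-0.082, 0.997, 0.0], [0.997, 0.082, 0.0], [0.0, 0.0, -1.0]]
wrist_force: [0.2, -0.6, -0.6]
width: 0.0
grip_force: 0.0
```

```bash
python3 - <<'E'
from caps import *
s=sense();print(s['t'],s['tcp_pos'],s['width'])
im0,p0=snap('wrist','w13.png')
a=snap('scene','s13.png');b=snap('side','side13.png')
def green(im):
    i=im.astype(int);m=((i[:,:,1]>i[:,:,0]+40)&(i[:,:,1]>i[:,:,2]+30)).astype(np.uint8)
    n,l,st,c=cv2.connectedComponentsWithStats(m);return [(c[k].round(1),st[k,4]) for k in range(1,n) if st[k,4]>40]
G=[green(x) for x in(im0,a[0],b[0])];print(G)
for p,g in zip((p0,a[1],b[1]),G):print([onz(p,c,.088).round(4) for c,_ in g],proj(p,(.4967,-.0978,.088)))
# lever rod ends: check against start picture
for n,f,u in(('scene','scene0.png',(210,120,350,210)),('side','side0.png',(205,190,345,310))):
    x=cv2.imread('pics/'+f);y=cv2.imread('pics/'+('s13' if n=='scene' else 'side13')+'.png')
    d=cv2.absdiff(x,y).max(2)[u[1]:u[3],u[0]:u[2]];print(n,(d>50).sum(),d.shape)
E
```

```text
54.3 [ 0.49507156 -0.09602495  0.22786917] 4.020468511164224e-06
[[(array([126.7,  15.2]), np.int32(1318)), (array([281.5, 198.2]), np.int32(749))], [(array([248.9, 172. ]), np.int32(128)), (array([240.3, 196.3]), np.int32(60))], [(array([336.7, 217.9]), np.int32(73)), (array([360.4, 294.2]), np.int32(202))]]
[array([0.3832, 0.0198, 0.088 ]), array([ 0.4975, -0.0996,  0.088 ])] [280.65385394 195.93741672]
[array([ 0.4281, -0.0184,  0.088 ]), array([ 0.497 , -0.0987,  0.088 ])] [240.49905441 196.10157522]
[array([ 0.4965, -0.0985,  0.088 ]), array([0.3673, 0.0473, 0.088 ])] [336.46868073 218.07391747]
scene 854 (90, 140)
side 646 (120, 140)
```

Three views agree on the button at about (0.497, −0.0988). Before pressing, I check numerically that the lever rod is back where it was at the start.

```bash
python3 - <<'E'
import cv2,numpy as np
for A,B,box in(('scene0','s13',(268,138,302,162)),('side0','side13',(290,232,325,280))):
    for f in(A,B):
        im=cv2.imread(f'pics/{f}.png');x0,y0,x1,y1=box
        m=(im.max(2)<45).astype(np.uint8);m=m[y0:y1,x0:x1]
        n,l,s,c=cv2.connectedComponentsWithStats(m);k=1+np.argmax(s[1:,4]);print(f,c[k]+[x0,y0],s[k])
E
```

```text
scene0 [285.76612903 149.08870968] [  5   3  27  18 124]
s13 [285.86065574 149.8852459 ] [  5   4  27  17 122]
side0 [306.51851852 255.64074074] [  3   4  28  41 270]
side13 [306.84150943 256.73962264] [  3   5  28  41 265]
```

step_arm --moves '[[[0.008, -0.011, -0.06], 0, 0], [[0, 0, -0.12], 0, 0], [[0, 0, -0.12], 0, 0], [[0, 0, -0.1], 0, 0], [[0, 0, -0.08], 0, 0], [[0, 0, -0.03], 0, 0], [[0, 0, 0], 0, 0], [[0, 0, 0], 0, 0], [[0, 0, 0], 0, 0], [[0, 0, 0], 0, 0]]'

```text
t: 55.45
tcp_pos: [0.4974, -0.0994, 0.1012]
eef_rot: [[-0.081, 0.997, 0.002], [0.997, 0.081, -0.0], [-0.001, 0.001, -1.0]]
wrist_force: [0.4, 0.2, 0.0]
width: 0.0001
grip_force: 0.0
```

The rod is within 1 px of its shut position at the start. Pressing the button.

step_arm --moves '[[[0, 0, -0.03], 0, 0], [[0, 0, -0.02], 0, 0], [[0, 0, -0.02], 0, 0], [[0, 0, -0.012], 0, 0], [[0, 0, -0.006], 0, 0], [[0, 0, 0], 0, 0], [[0, 0, 0], 0, 0], [[0, 0, 0], 0, 0], [[0, 0, 0], 0, 0], [[0, 0, 0], 0, 0]]'

```text
t: 56.45
tcp_pos: [0.4979, -0.0995, 0.0844]
eef_rot: [[-0.081, 0.997, 0.006], [0.997, 0.081, -0.002], [-0.003, 0.006, -1.0]]
wrist_force: [-22.3, 5.9, 96.3]
width: 0.0001
grip_force: 48.3
```

96 N at 0.0844 is more than the button needs, so I back off and find where it actually bottoms.

step_arm --moves '[[[0, 0, 0.02], 0, 0], [[0, 0, 0.012], 0, 0], [[0, 0, 0], 0, 0], [[0, 0, 0], 0, 0], [[0, 0, 0], 0, 0], [[0, 0, 0], 0, 0], [[0, 0, 0], 0, 0], [[0, 0, 0], 0, 0], [[0, 0, 0], 0, 0], [[0, 0, 0], 0, 0]]'

```text
t: 57.45
tcp_pos: [0.4973, -0.0994, 0.0864]
eef_rot: [[-0.081, 0.997, 0.001], [0.997, 0.081, -0.0], [-0.0, 0.001, -1.0]]
wrist_force: [3.2, -1.1, 5.5]
width: -0.0001
grip_force: 2.3
```

```bash
python3 - <<'E'
from h import *
s=sense();print(s['t'],s['tcp_pos'],s['wrist_force'],s['ft_torque'])
for n,f0,box,off in(('scene','scene0.png',(225,185,258,215),0),('side','side0.png',(322,205,352,235),0)):
    im,p=snap(n,n+'14.png')
    for g in(cv2.imread('pics/'+f0)[:,:,::-1],im):
        i=g.astype(int);m=((i[:,:,1]>i[:,:,0]+40)&(i[:,:,1]>i[:,:,2]+30));m[:,:box[0]]=0;m[:,box[2]:]=0;m[:box[1]]=0;m[box[3]:]=0
        v,u=np.nonzero(m);print(n,len(u),u.mean() if len(u) else 0,v.mean() if len(u) else 0)
E
```

```text
57.45 [ 0.49731128 -0.09936786  0.08635932] [ 3.23403314 -1.10453777  5.50967097] [-0.12585371 -0.62896574 -0.00855676]
scene 58 240.22413793103448 196.20689655172413
scene 19 241.10526315789474 198.89473684210526
side 70 336.8 217.8
side 28 336.60714285714283 222.07142857142858
```

step_arm --moves '[[[0, 0, 0.008], 0, 0], [[0, 0, 0], 0, 0], [[0, 0, 0], 0, 0], [[0, 0, 0], 0, 0], [[0, 0, 0], 0, 0], [[0, 0, 0], 0, 0], [[0, 0, 0], 0, 0], [[0, 0, 0], 0, 0], [[0, 0, 0], 0, 0], [[0, 0, 0], 0, 0]]'

```text
t: 58.55
tcp_pos: [0.497, -0.0993, 0.0883]
eef_rot: [[-0.081, 0.997, -0.0], [0.997, 0.081, 0.0], [0.0, -0.0, -1.0]]
wrist_force: [1.9, -1.4, 4.1]
width: -0.0002
grip_force: 1.7
```

step_arm --moves '[[[0, 0, 0.008], 0, 0], [[0, 0, 0], 0, 0], [[0, 0, 0], 0, 0], [[0, 0, 0], 0, 0], [[0, 0, 0], 0, 0], [[0, 0, 0], 0, 0], [[0, 0, 0], 0, 0], [[0, 0, 0], 0, 0], [[0, 0, 0], 0, 0], [[0, 0, 0], 0, 0]]'

```text
t: 59.55
tcp_pos: [0.497, -0.0993, 0.0903]
eef_rot: [[-0.081, 0.997, -0.0], [0.997, 0.081, 0.0], [0.0, -0.0, -1.0]]
wrist_force: [1.5, 0.2, 2.0]
width: 0.0002
grip_force: 1.2
```

step_arm --moves '[[[0, 0, -0.024], 0, 0], [[0, 0, 0], 0, 0], [[0, 0, 0], 0, 0], [[0, 0, 0], 0, 0], [[0, 0, 0], 0, 0], [[0, 0, 0], 0, 0], [[0, 0, 0], 0, 0], [[0, 0, 0], 0, 0], [[0, 0, 0], 0, 0], [[0, 0, 0], 0, 0]]'

```text
t: 60.55
tcp_pos: [0.4972, -0.0993, 0.0856]
eef_rot: [[-0.081, 0.997, 0.001], [0.997, 0.081, -0.0], [-0.001, 0.001, -1.0]]
wrist_force: [-5.3, 1.4, 27.5]
width: -0.0002
grip_force: 13.9
```

The readings are a linear spring of about 0.85 N/mm followed by a hard stop, so the button was fully pressed. I retreat and run the final checks.

step_arm --moves '[[[0, 0, 0.04], 0, 0], [[0, 0, 0.1], 0, 0], [[0, 0, 0.14], 0, 0], [[0, 0, 0.14], 0, 0], [[0, 0, 0.14], 0, 0], [[0, -0.1, 0.1], 0, 0], [[0, -0.15, 0], 0, 0], [[0, -0.15, 0], 0, 0], [[0, 0, 0], 0, 0], [[0, 0, 0], 0, 0]]'

```text
t: 61.55
tcp_pos: [0.4966, -0.1995, 0.2485]
eef_rot: [[-0.079, 0.997, -0.001], [0.997, 0.079, 0.001], [0.001, -0.001, -1.0]]
wrist_force: [-0.6, 0.2, 0.0]
width: 0.0002
grip_force: 0.0
```

```bash
python3 - <<'E'
from caps import *
s=sense();print(s['t'],s['tcp_pos'],s['wrist_force'])
a,p=snap('scene','s15.png');b,q=snap('side','side15.png')
for n,im,c,f0 in(('scene',a,p,'scene0'),('side',b,q,'side0')):
    L=[k.tolist() for k,st in caps(im,40) if st[4]<600];L0=[k.tolist() for k,st in caps(cv2.imread(f'pics/{f0}.png'),40) if st[4]<600]
    for nm,X in dict(s0=(.5337,.008,.133),s2=(.5237,.127,.133),r3=(.5965,.308,.058),r2=(.5365,.306,.058),filed=(.4165,.304,.058),grip=(.480,.0665,.1465)).items():
        uv=proj(c,X);d=min(L,key=lambda k:np.hypot(*(np.array(k)-uv)));d0=min(L0,key=lambda k:np.hypot(*(np.array(k)-uv)));print(n,nm,uv.round(1),d,d0)
E
```

```text
61.55 [ 0.49661969 -0.19953454  0.24853736] [-0.56510617  0.16643536  0.01874975]
scene s0 [282.3 171.7] [283.7, 173.2] [299.6, 163.4]
scene s2 [313.6 153. ] [314.7, 154.4] [315.0, 154.0]
scene r3 [375.3 162.9] [375.4, 162.8] [344.5, 163.9]
scene r2 [358.9 154.6] [359.1, 154.6] [344.5, 163.9]
scene filed [329.  138.9] [329.9, 138.3] [330.0, 138.2]
scene grip [285.6 150. ] [286.1, 149.7] [285.8, 149.0]
side s0 [298.1 229.3] [302.6, 232.9] [285.6, 215.8]
side s2 [269.  273.4] [274.1, 277.6] [273.0, 278.1]
side r3 [180.3 348.9] [180.2, 350.2] [228.0, 297.1]
side r2 [206.4 366.2] [206.4, 367.3] [248.0, 325.0]
side filed [262.9 405. ] [262.4, 406.9] [262.4, 406.9]
side grip [306.2 257.2] [306.9, 256.7] [306.7, 255.5]
```

All jars, the rack and the lever read where they should, so I hand it in.

```bash
python3 -c "
from workcell import job_done
print(job_done())"
```

```text
the job is handed in; nothing more can be done
None
```

The job is handed in (no verdict came back): lever swung to its stop, both shaken jars in free rack pockets, both waiting jars seated in sockets 0 and 2, lever shut on the caps and start pressed; the first press reached 96 N at the wrist (limit 120 N).

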